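# Raise and lock the inspection stage, then load the batteries

### The arm

A 7-joint arm with a two-finger parallel gripper is mounted at the origin on the work surface. World frame = base frame: x ahead of the robot, y to its left, z up, the work surface at z = 0. Lengths are in m, angles in rad, forces in N, time in s.
With the tool pointing down it reaches from about 0.4 to 0.85 m from the base axis. Payload 10.4 kg.
Tool frame: the origin (TCP) lies between the finger pads; the fingertips stand 14 mm ahead of it and the grasp point (between the pads) lies 5 mm behind it (r.finger_overhang is the z of the fingertips in the tool frame, in m); z points along the fingers, y is the line along which they close (so a half turn about z gives the same grasp; the last joint's range is limited). The gripper opens to 87 mm and grips with 3 to 60 N. Pads are 19 mm wide; open, the fingers measure 117 mm over their backs; the gripper's body (75 mm by 190 mm) begins 51 mm behind the grasp point.
Start: joints at [1.273, 0.332, -0.065, 1.46, 0.022, 1.35, -0.088], TCP at [0.17, -0.602, 0.237] pointing down, gripper open.
Joint ranges: [-2.6, 2.6], [-0.5, 2.12], [-1.47, 1.34], [0.16, 2.42], [-1.27, 4.41], [0.06, 2.06], [-2.6, 2.6]. Speed limits (rad/s): [2.22, 2.22, 2.79, 2.79, 3.14, 3.14, 3.14].

### API

Orientations are given as a unit quaternion [x, y, z, w].
In Python, from bench import r, optics gives the robot as it stands.
- The arm moves only by the shell command python3 -m pendant 'ROWS' [FORCE]. ROWS is JSON, a list of rows, each a list of 7 numbers: the closure, from -1 (fully open) to 1 (shut), then the shift along the tool's x, y, z scaled (see below), then the turn, a rotation vector about the tool's x, y, z scaled (see below). In form: [[grip, x, y, z, rx, ry, rz], ...]. A call has 1 to 8 rows; each row is the pose to reach, as a shift and turn from the pose commanded when the call began, along the tool's axes at that moment; what a row does not reach only later rows make up. The controller multiplies each number of a shift by 0.3 m and each number of a turn by 120 degrees. A row lasts 1/8 s, in which the tool goes at most 62.5 mm and 10.7 degrees, less where a joint would pass 70% of its speed; a pose out of reach is approached as far as the arm can. A call with a number of a shift or a turn outside -1 to 1 is refused whole. A call with a gripper value outside its range is refused whole. The fingers move at their own pace and stop on an object; FORCE is the grip in N (left out, the last holds). Time passes only in rows, so rows that repeat a pose let the fingers close. It gives the time, the measured TCP pose, the force, the opening and the grip force at its end, in the units of the state.
- r.read_state(): the state, without advancing time (a new reading comes with each control period).
- optics.camera(name): name is "scene" or "side" or "wrist"; returns a dict with "pixels" (384x512x3 uint8, red, green, blue), "vfov" (degrees; the focal length in pixels is half the picture's height over the tangent of half this angle, whatever the lens; pixels are square), "cx", "cy" (the principal point, pixels), "D" ([k1, k2, p1, p2, k3] as OpenCV has them; the pictures are not rectified), "rvec" (rotation vector, rad) and "tvec" (3), from world to camera coordinates, as OpenCV has them. Camera axes: x right, y down, z forward; pixel columns grow to the right and rows downward; lengths in m; the calibration is good to about 2 mm. A picture is of the moment at which its call begins. There is no depth.
- r.close_job(): hands the job in; it is judged then, once.
The state is a dict: "time": time; "joint_positions": joint angles; "joint_vel": joint speeds; "joint_torque": joint torques, N m; "ee_pos": TCP position; "eef_rot": TCP orientation; "ft_force": force on the tool from outside, world axes, zero at the start; "torque": the same for the moment, N m; "width": finger opening in m; "grip_force": force on a finger pad.
Only numpy, scipy, OpenCV 4.12 (cv2) and the standard library are available. Lean on these libraries where they do the work, as an engineer would, in place of code of your own. Each camera call takes 0.05 s, during which the arm holds its last target. There are 200 camera calls.

### The job

Raise the inspection stage by its black handle bar until its pawl has caught the top notch and the stage rests there by itself, then push the locking pin fully home through all three lugs so that the stage cannot drop. Only once it is pinned, lay every battery flat on the floor of the stage's tray, none on top of another or propped on the rim; leave the tape roll, flux jar and screwdriver where they are.

Things in the scene. Friction and masses are not known exactly. Their poses are not given: they have to be found in the camera images.
- lift: fixed base of the stage: grey plate 200 x 190 x 12 mm, posts along its far (+x) edge. Origin: on the bench under the tray's middle; x to the posts, y left, z up; turned by up to 0.2 rad. In mm, this frame: two lug posts behind the fixed lugs at x 113 to 127, y -85 to -75 and -37 to -27, to 148 high; two guide rods at x 81, y 30 and -32 rise to 120.
- stage (a joint): height of the sliding stage (tray, rack, tongue lug, handle; 0.45 to 0.7 kg) in m: 0 bottom stop, 0.072 upper stop. A spring pawl clicks under a rack tooth at 0.030 and 0.060 (top notch); let go at or above a notch it sinks back and rests on it. It rises freely (5 to 9 N) but cannot be lowered past a caught notch. Starts at the bottom.
- pawl (a joint): angle of the small brass spring pawl on its own post beside the rack: 0 sprung in, up to about 0.2 while a tooth pushes it aside. It works by itself.
- tray (a point): centre of the upper face of the tray floor, axes as lift; rises with the stage (50 mm above the bench at the bottom, 110 mm at the top notch). The white floor is 126 (x) x 200 (y) mm inside a rim 4 mm wide and 4 mm high. A battery's middle must lie within 45 mm in x and 90 mm in y of this point.
- handle (a point): centre of the stage's black handle bar, 100 mm in +x, 65 mm in +y and 55 mm above the tray centre: 50 mm long along the lift's y, 12 x 12 mm in section, on a stem 8 (x) x 12 (y) mm under its middle. Free from above; grasp it across the lift's x.
- lug_hole (a point): centre of the hole in the first lug's outer face, axes as lift, 135 mm up. Three lugs (plates 26 x 26 x 8 mm square to y, 12 mm round hole): y 0 to 8 mm of this point (fixed), 24 to 32 (tongue, on the stage), 48 to 56 (fixed). The tongue's hole lines up when the stage is on the top notch. The pin goes in level along the lift's +y, from the right.
- lock_pin: locking pin: black square grip 36 x 12 x 12 mm, on its +x end an 8 mm steel rod 66 mm long (last 5 mm tapered), 0.05 kg. Origin: grip's centre, on the axis; x points to the tip. Lies on the bench at the right, tip roughly to +y, axis 6 mm above the bench. The grip does not enter the lugs: fully home it stands against the first.
- pin_tip (a point): tip of the locking pin, 84 mm from the grip's centre; fully home it lies 66 mm in +y of lug_hole, 10 mm beyond the last lug.
- battery1: phone battery: flat silver-and-black block 54 long (own x, brass contacts on the +x end) x 32 wide (own y) x 10 mm thick, about 0.04 kg, lying flat on the bench at the start. Origin: centre of its underside, z up. Three to five of the five are present (absent: None); all alike.
- battery2: phone battery: flat silver-and-black block 54 long (own x, brass contacts on the +x end) x 32 wide (own y) x 10 mm thick, about 0.04 kg, lying flat on the bench at the start. Origin: centre of its underside, z up. Three to five of the five are present (absent: None); all alike.
- battery3: phone battery: flat silver-and-black block 54 long (own x, brass contacts on the +x end) x 32 wide (own y) x 10 mm thick, about 0.04 kg, lying flat on the bench at the start. Origin: centre of its underside, z up. Three to five of the five are present (absent: None); all alike.
- battery4: phone battery: flat silver-and-black block 54 long (own x, brass contacts on the +x end) x 32 wide (own y) x 10 mm thick, about 0.04 kg, lying flat on the bench at the start. Origin: centre of its underside, z up. Three to five of the five are present (absent: None); all alike.
- battery5: phone battery: flat silver-and-black block 54 long (own x, brass contacts on the +x end) x 32 wide (own y) x 10 mm thick, about 0.04 kg, lying flat on the bench at the start. Origin: centre of its underside, z up. Three to five of the five are present (absent: None); all alike.
- tape_roll: bystander: small white paper roll of tape, 48 mm across, 14 mm high, lying on the bench near the stage's right front corner. Origin: centre of its underside.
- flux_jar: bystander: amber glass jar with white cap, 38 mm across, 45 mm high, standing at the far right. Origin: centre of its underside.
- driver: bystander: screwdriver with red handle, 150 mm long, lying at the far left. Origin near its middle, on its underside.
Not all that is in view belongs to the job. Leave any blue look-alike of the battery3 alone.

How it is judged:
On the way, in this order (a step that is already met when the one before it is completed fails the run):
1. the stage rests on its pawl at the top notch, let go by the gripper (value of joint stage between 0.057 and 0.0635 m and value of joint pawl below 0.08 rad and velocity of joint stage between -0.01 and 0.01 m/s and contact force between the fingers and lift below 0.1 N), for 0.3 s.
2. the pin is fully home through all three lugs (value of joint stage between 0.057 and 0.0635 m and y of pin_tip in the frame of lug_hole above 0.058 m and x of pin_tip in the frame of lug_hole between -0.007 and 0.007 m and z of pin_tip in the frame of lug_hole between -0.007 and 0.007 m and x of lock_pin in the frame of lug_hole between -0.007 and 0.007 m and z of lock_pin in the frame of lug_hole between -0.007 and 0.007 m), for 0.2 s.
At the end, for the whole second after the job is handed in: Stage at the top notch (0.057 to 0.0635 m); pin tip over 58 mm past lug_hole, tip and grip within 7 mm of the holes' axis; every battery present flat (0.1 rad) on the tray floor (within 4 mm), its middle within 45 mm in x and 90 mm in y of the tray centre, at rest (all of step 2 and x of battery1 in the frame of tray between -0.045 and 0.045 m and y of battery1 in the frame of tray between -0.09 and 0.09 m and z of battery1 in the frame of tray between -0.004 and 0.004 m and angle between each of battery1, battery2, battery3, battery4, battery5's own z axis and vertical below 0.1 rad and linear speed of each of battery1, battery2, battery3, battery4, battery5 below 0.02 m/s and x of battery2 in the frame of tray between -0.045 and 0.045 m and y of battery2 in the frame of tray between -0.09 and 0.09 m and z of battery2 in the frame of tray between -0.004 and 0.004 m and x of battery3 in the frame of tray between -0.045 and 0.045 m and y of battery3 in the frame of tray between -0.09 and 0.09 m and z of battery3 in the frame of tray between -0.004 and 0.004 m and x of battery4 in the frame of tray between -0.045 and 0.045 m and y of battery4 in the frame of tray between -0.09 and 0.09 m and z of battery4 in the frame of tray between -0.004 and 0.004 m and x of battery5 in the frame of tray between -0.045 and 0.045 m and y of battery5 in the frame of tray between -0.09 and 0.09 m and z of battery5 in the frame of tray between -0.004 and 0.004 m); the robot touches nothing.
It fails at once if a battery was put on the stage before the pin was through the lugs (((contact force between battery1 and lift above 0.2 N and z of battery1 in the frame of tray above -0.01 m) or (contact force between battery2 and lift above 0.2 N and z of battery2 in the frame of tray above -0.01 m) or (contact force between battery3 and lift above 0.2 N and z of battery3 in the frame of tray above -0.01 m) or (contact force between battery4 and lift above 0.2 N and z of battery4 in the frame of tray above -0.01 m) or (contact force between battery5 and lift above 0.2 N and z of battery5 in the frame of tray above -0.01 m)) and y of pin_tip in the frame of lug_hole below 0.035 m).
It fails at once if the tape roll was moved more than 30 mm (distance of tape_roll from where it was at the start of the episode above 0.03 m).
It fails at once if the flux jar was moved more than 30 mm (distance of flux_jar from where it was at the start of the episode above 0.03 m).
It fails at once if the screwdriver was moved more than 30 mm (distance of driver from where it was at the start of the episode above 0.03 m).
Of battery1, battery2, battery3, battery4, battery5 only 3 to 5 are there at a start; the rules pass over those that are not, and their reading is None.
At some moment in a run one of battery1, battery2, battery3, battery4, battery5 may be knocked a few centimetres aside while the robot is not near it.
Once in a run the grip may slacken for a moment while it holds something.
It also fails if it takes over 210 s, if anything falls off the work surface, if the arm or the gripper's body presses on something with over 40 N, if the wrist force passes 120 N, or if a joint passes its speed limit or range.

## Working session

There is one attempt and no reset: what is moved stays moved. The work goes in short steps, Python scripts to look and compute and a shell command to move; the robot and the scene stay as the last step left them, time stands still between calls to the robot, and variables do not carry over. Pictures are saved under pics/ and viewed, at most 14 in all, crops included, and the job is handed in when it is done.

```bash
ls; mkdir -p pics; python3 - <<'E'
from bench import r, optics
import cv2
s=r.read_state(); print(s)
for n in ("scene","side","wrist"):
    c=optics.camera(n); cv2.imwrite(f"pics/{n}0.png",c["pixels"][:,:,::-1])
    print(n,{k:c[k] for k in c if k!="pixels"})
E
```

```text
pics
{'time': 0.0, 'joint_positions': array([ 1.27341137,  0.33287488, -0.06469251,  1.46094036,  0.02160096,
        1.34987469, -0.08847553]), 'joint_vel': array([-0.00070586, -0.00033178,  0.00066639, -0.00142622, -0.00066581,
       -0.00082573, -0.00236135]), 'joint_torque': array([-3.81172176e-04, -6.23265409e+01,  2.45442870e-02, -3.89906073e+01,
       -6.13361411e-02,  3.97130591e-02,  1.34114107e-04]), 'ee_pos': array([ 0.16948113, -0.60120873,  0.23575248]), 'eef_rot': array([ 9.90573607e-01,  1.36979696e-01, -1.29266755e-04, -6.88880337e-04]), 'ft_force': array([0.3561622 , 0.29687181, 0.72183386]), 'torque': array([-0.03033603, -0.03888232,  0.05705673]), 'grip_force': 0.0, 'width': 0.08693655570907656}
scene {'vfov': 51.719953673203506, 'cx': 255.04600226403917, 'cy': 191.63426593115207, 'D': array([-0.01349126,  0.        ,  0.        ,  0.        ,  0.        ]), 'rvec': array([ 0.92107163,  2.30814343, -1.25892858]), 'tvec': array([ 0.35665071, -0.11307177,  1.42061828])}
side {'vfov': 45.043132153548186, 'cx': 252.04899260437242, 'cy': 190.71560185632936, 'D': array([-0.12293477,  0.        ,  0.        ,  0.        ,  0.        ]), 'rvec': array([ 2.08467464, -0.23818357,  0.13841288]), 'tvec': array([-0.51947673,  0.15295435,  1.05938099])}
wrist {'vfov': 70.81453728383306, 'cx': 258.07893210373027, 'cy': 192.26472463046198, 'D': array([-0.04118923,  0.        ,  0.        ,  0.        ,  0.        ]), 'rvec': array([-2.33793429,  1.76783473,  0.22680842]), 'tvec': array([-0.62418412, -0.03132058,  0.38902725])}
```

```bash
python3 - <<'E'
import cv2
for n in ("scene","side"):
    cv2.imwrite(f"pics/{n}0b.png",cv2.resize(cv2.imread(f"pics/{n}0.png"),(800,600),interpolation=cv2.INTER_CUBIC))
E
```

```text
(no output)
```

View pics/scene0b.png

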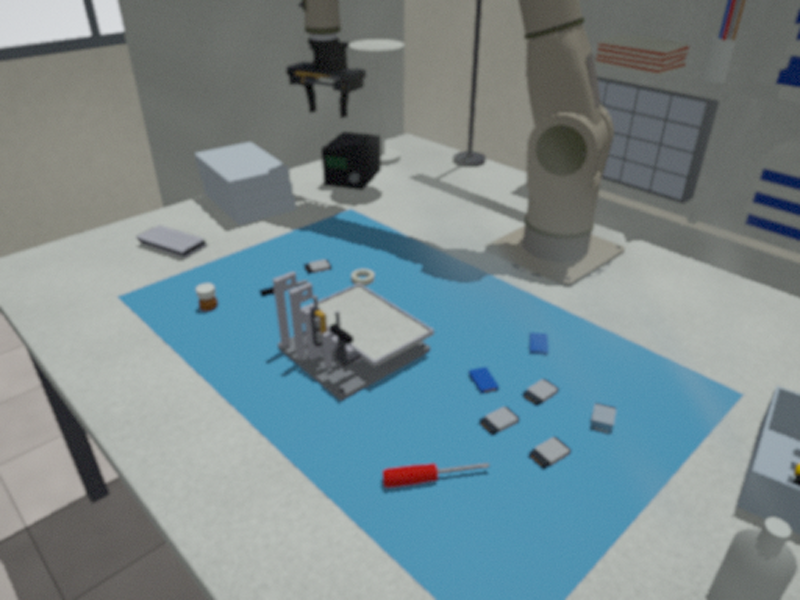

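View pics/side0b.png

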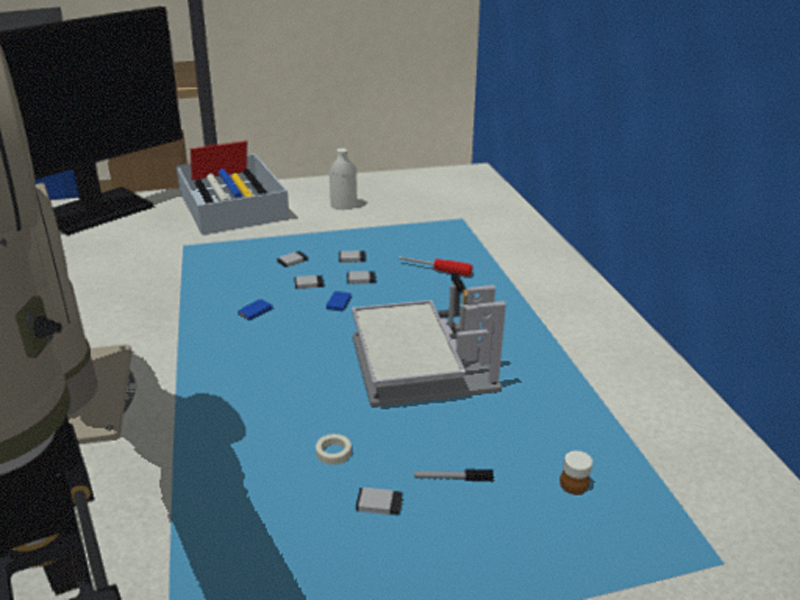

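Scene (800x600 view): five silver batteries at scene (318,266), (500,418), (541,390), (550,451) and (603,416). Blue look-alikes are at (484,379) and (539,343). The lift is near (340,340) and the pin's grip at (268,291). In the side view the pin's tip is at (415,475), its grip at (480,475), and the tape roll at (334,448).

```bash
cat > h.py <<'E'
import numpy as np, cv2
from bench import r, optics
from scipy.spatial.transform import Rotation as R
def K(c):
    f=c["pixels"].shape[0]/2/np.tan(np.radians(c["vfov"])/2)
    return np.array([[f,0,c["cx"]],[0,f,c["cy"]],[0,0,1.]])
def ray(c,uv):
    uv=np.array(uv,float).reshape(-1,1,2)
    n=cv2.undistortPoints(uv,K(c),c["D"])[:,0]
    M=R.from_rotvec(c["rvec"]).as_matrix()
    return -M.T@c["tvec"], np.c_[n,np.ones(len(n))]@M
def onz(c,uv,z):
    o,d=ray(c,uv); return o+d*((z-o[2])/d[:,2])[:,None]
def proj(c,P):
    return cv2.projectPoints(np.array(P,float).reshape(-1,1,3),c["rvec"],c["tvec"],K(c),c["D"])[0][:,0]
def save(c,name,crop=None,s=1.5625):
    im=c["pixels"][:,:,::-1]
    if crop: x0,y0,x1,y1=crop; im=im[y0:y1,x0:x1]
    cv2.imwrite(f"pics/{name}.png",cv2.resize(im,None,fx=s,fy=s,interpolation=cv2.INTER_CUBIC))
def tool():
    s=r.read_state(); return np.array(s["ee_pos"]),R.from_quat(s["eef_rot"])
def down(yaw):  # tool pointing down, tool y axis (closing) along world yaw
    y=np.array([np.cos(yaw),np.sin(yaw),0]); z=np.array([0,0,-1.]); x=np.cross(y,z)
    return R.from_matrix(np.c_[x,y,z])
def go(P,Q,frm=None):
    """units for a move from the measured pose to P,Q"""
    p,q=frm or tool()
    print("shift",np.round(q.inv().apply(np.array(P)-p)/0.3,3),"turn",np.round((q.inv()*Q).as_rotvec()/np.radians(120),3))
E
python3 - <<'E'
from h import *
a=optics.camera("scene");b=optics.camera("side")
for c,n in((a,"scene"),(b,"side")): print(n,"cam at",ray(c,[[0,0]])[0])
print("scene bats",onz(a,np.array([[318,266],[500,418],[541,390],[550,451],[603,416],[484,379],[539,343],[268,291]])*.64,.008).round(3).tolist())
print("side bats R, 4 left, blue2",onz(b,np.array([[380,500],[309,281],[361,277],[352,256],[292,258],[255,309],[340,300]])*.64,.008).round(3).tolist())
print("pin tip, grip near, grip end",onz(b,np.array([[415,475],[467,475],[493,475]])*.64,.006).round(3).tolist())
print("tape, jar",onz(b,np.array([[334,450],[576,485]])*.64,.01).round(3).tolist())
print("base corners side: front-right, right-back",onz(b,np.array([[374,404],[500,389],[355,352]])*.64,.01).round(3).tolist())
print("tray rim corners fr, br, bl?, fl",onz(b,np.array([[375,389],[463,374],[433,303],[354,309]])*.64,.054).round(3).tolist())
p,q=tool();print(q.as_matrix().round(3)); c=optics.camera("wrist");o,d=ray(c,[[c["cx"],c["cy"]]])
M=R.from_rotvec(c["rvec"]).as_matrix()
print("wristcam in tool",q.inv().apply(o-p), "axes(cam rows in tool)",(M@q.as_matrix()).round(3).tolist())
E
```

```text
scene cam at [1.12219477 0.66586956 0.67486137]
side cam at [ 0.31564057 -0.93595681  0.66324586]
scene bats [[0.445, -0.303, 0.008], [0.529, 0.266, 0.008], [0.43, 0.271, 0.008], [0.53, 0.358, 0.008], [0.41, 0.372, 0.008], [0.475, 0.189, 0.008], [0.327, 0.193, 0.008], [0.581, -0.291, 0.008]]
side bats R, 4 left, blue2 [[0.444, -0.311, 0.008], [0.43, 0.266, 0.008], [0.529, 0.259, 0.008], [0.528, 0.351, 0.008], [0.409, 0.369, 0.008], [0.324, 0.185, 0.008], [0.476, 0.182, 0.008]]
pin tip, grip near, grip end [[0.497, -0.277, 0.006], [0.562, -0.292, 0.006], [0.594, -0.3, 0.006]]
tape, jar [[0.403, -0.211, 0.01], [0.689, -0.346, 0.01]]
base corners side: front-right, right-back [[0.474, -0.127, 0.01], [0.664, -0.135, 0.01], [0.472, 0.01, 0.01]]
tray rim corners fr, br, bl?, fl [[0.472, -0.149, 0.054], [0.601, -0.143, 0.054], [0.614, 0.059, 0.054], [0.482, 0.069, 0.054]]
[[ 0.962  0.271 -0.   ]
 [ 0.271 -0.962  0.001]
 [-0.    -0.001 -1.   ]]
wristcam in tool [ 0.06805368 -0.00036874 -0.14799347] axes(cam rows in tool) [[0.001, 1.0, -0.0], [-0.968, 0.001, -0.251], [-0.251, 0.001, 0.968]]
```

```bash
python3 - <<'E'
from h import *
go([.33,-.3,.35],down(-.6)); go([.5,.02,.38],down(0))
E
```

```text
shift [ 0.787 -0.822 -0.379] turn [-0.    -0.    -0.332]
shift [ 1.622 -1.695 -0.478] turn [-0.    -0.    -0.619]
```

```bash
python3 -m pendant '[[-1,0.15,-0.15,-0.08,0,0,-0.06],[-1,0.3,-0.3,-0.15,0,0,-0.13],[-1,0.45,-0.45,-0.2,0,0,-0.2],[-1,0.6,-0.6,-0.3,0,0,-0.27],[-1,0.7,-0.7,-0.38,0,0,-0.33],[-1,0.787,-0.822,-0.38,0,0,-0.35],[-1,0.787,-0.822,-0.38,0,0,-0.35]]' && python3 - <<'E'
from h import *
go([.5,.02,.38],down(0))
E
```

```text
time: 1.18
ee_pos: [0.3319, -0.297, 0.3517]
eef_rot: [0.874, 0.486, 0.0, 0.001]
ft_force: [-0.2, -0.8, -0.2]
width: 0.0869
grip_force: 0.0
shift [ 1.193 -0.082 -0.095] turn [ 0.001  0.001 -0.266]
```

```bash
python3 -m pendant '[[-1,0.2,-0.01,-0.02,0,0,-0.07],[-1,0.4,-0.03,-0.04,0,0,-0.14],[-1,0.6,-0.04,-0.06,0,0,-0.2],[-1,0.8,-0.06,-0.08,0,0,-0.266],[-1,0.95,-0.08,-0.095,0,0,-0.266],[-1,1,-0.08,-0.095,0,0,-0.266],[-1,1,-0.08,-0.095,0,0,-0.266]]' && python3 - <<'E'
from h import *
c=optics.camera("wrist"); save(c,"w1"); print(r.read_state()["joint_positions"].round(2)); print(ray(c,[[256,192]]))
E
```

```text
time: 2.05
ee_pos: [0.47, -0.0337, 0.3787]
eef_rot: [0.709, 0.705, -0.0, -0.0]
ft_force: [-0.8, -1.2, -0.4]
width: 0.0867
grip_force: 0.0
[ 0.71 -0.02 -0.71  1.56 -0.01  1.59 -0.01]
(array([0.46995703, 0.03493529, 0.52669634]), array([[-0.00893088, -0.25015046, -0.96819688]]))
```

View pics/w1.png

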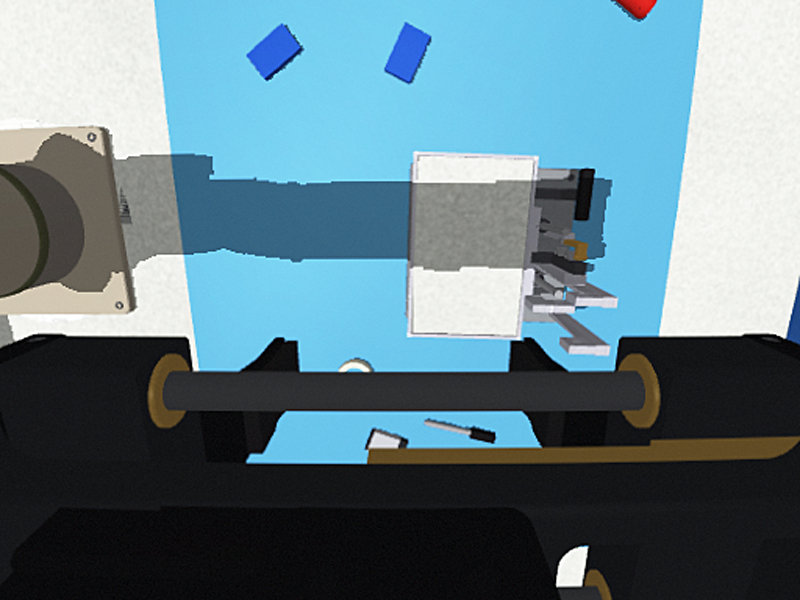

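The wrist view shows the tray corners at (414,152), (538,156), (521,338) and (407,336). The handle bar runs from (587,168) to (584,220). The pin lies at the right with its tip at (426,421) and its black grip at (494,437); it points mostly to -x. Battery E is at (386,439), the tape roll at (355,366), and the blue look-alikes are at (275,52) and (408,52).

```bash
python3 - <<'E'
from h import *
c=optics.camera("wrist")
t=onz(c,np.array([[414,152],[538,156],[521,338],[407,336]])/1.5625,.054); print("tray fl bl br fr",t.round(4).tolist(),t.mean(0))
e=[t[0]-t[3],t[1]-t[2],t[1]-t[0],t[2]-t[3]]; print([np.linalg.norm(x).round(4) for x in e],[np.arctan2(-e[0][0],e[0][1]),np.arctan2(-e[1][0],e[1][1]),np.arctan2(e[2][1],e[2][0]),np.arctan2(e[3][1],e[3][0])])
h=onz(c,np.array([[587,168],[584,220]])/1.5625,.111);print("handle",h,h.mean(0))
print("pin tip, grip near,end",onz(c,np.array([[426,421],[471,431],[495,437]])/1.5625,.006).round(4).tolist())
# edge-based refine of tray by colour
im=c["pixels"].astype(int); m=((im.min(2)>150)).astype(np.uint8)
E
```

```text
tray fl bl br fr [[0.4813, 0.0745, 0.054], [0.6142, 0.0702, 0.054], [0.6086, -0.1358, 0.054], [0.4731, -0.1324, 0.054]] [ 0.54427789 -0.03086232  0.054     ]
[np.float64(0.207), np.float64(0.2061), np.float64(0.133), np.float64(0.1356)] [np.float64(-0.039553118217708565), np.float64(-0.02710928898473511), np.float64(-0.031629668121374695), np.float64(-0.025117777683213903)]
handle [[0.64455102 0.05516577 0.111     ]
 [0.64622634 0.00624758 0.111     ]] [0.64538868 0.03070667 0.111     ]
pin tip, grip near,end [[0.4993, -0.2737, 0.006], [0.5621, -0.2899, 0.006], [0.5962, -0.2998, 0.006]]
```

```bash
python3 - <<'E'
from h import *
go([.646,.031,.18],down(-.03)); go([.646,.031,.1],down(-.03))
E
```

```text
shift [0.225 0.587 0.662] turn [-0.     0.     0.011]
shift [0.225 0.587 0.929] turn [-0.     0.     0.011]
```

```bash
python3 -m pendant '[[-1,0.06,0.15,0.12,0,0,0.01],[-1,0.12,0.3,0.25,0,0,0.011],[-1,0.18,0.45,0.4,0,0,0.011],[-1,0.225,0.587,0.5,0,0,0.011],[-1,0.225,0.587,0.66,0,0,0.011],[-1,0.225,0.587,0.66,0,0,0.011],[-1,0.225,0.587,0.66,0,0,0.011]]' && python3 - <<'E'
from h import *
c=optics.camera("wrist"); save(c,"w2"); go([.646,.031,.1],down(-.03))
for P in ([.1,.065,.061],[.1,.04,.061],[.1,.09,.061]):
    print(proj(c,R.from_euler('z',-.03).apply(P)+[.5443,-.0309,.05])*1.5625)
E
```

```text
time: 3.02
ee_pos: [0.6467, 0.0316, 0.1831]
eef_rot: [0.718, 0.696, 0.0, 0.001]
ft_force: [0.6, 0.9, 0.0]
width: 0.087
grip_force: 0.0
shift [-0.003 -0.004  0.279] turn [ 0.002  0.    -0.   ]
[[402.72445902 321.60806551]]
[[402.71587605 364.11419169]]
[[402.73400943 276.65452071]]
```

View pics/w2.png

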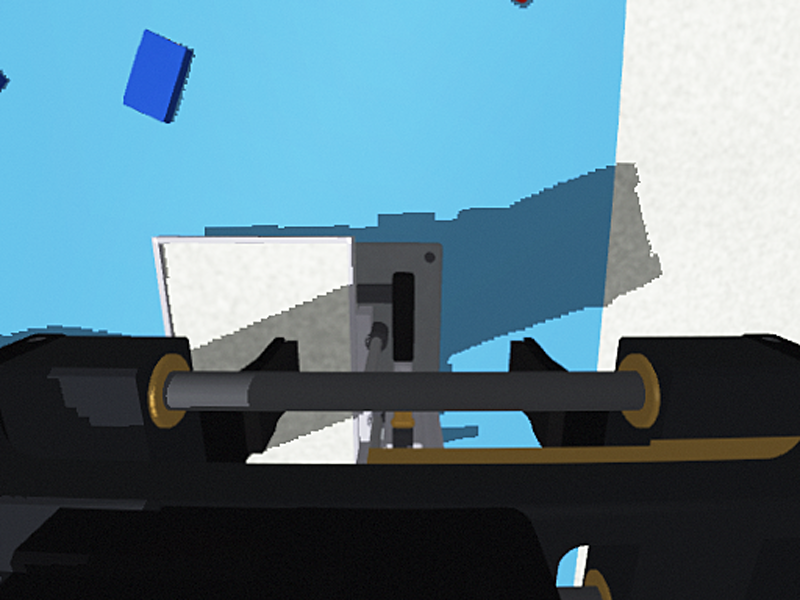

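The handle bar is at (402, 272–362), within about 2 px of my prediction, so I descend, grip and lift.

```bash
python3 -m pendant '[[-1,0,0,0.1,0,0,0],[-1,0,0,0.2,0,0,0],[-1,0,0,0.277,0,0,0],[-1,0,0,0.277,0,0,0],[1,0,0,0.277,0,0,0],[1,0,0,0.277,0,0,0],[1,0,0,0.277,0,0,0],[1,0,0,0.277,0,0,0]]' 40
```

```text
time: 4.08
ee_pos: [0.6464, 0.0328, 0.0983]
eef_rot: [0.717, 0.697, 0.0, 0.0]
ft_force: [-0.0, 0.4, -0.4]
width: 0.0547
grip_force: 0.0
```

```bash
python3 -m pendant '[[1,0,0,0,0,0,0],[1,0,0,0,0,0,0],[1,0,0,0,0,0,0],[1,0,0,0,0,0,0],[1,0,0,0,0,0,0],[1,0,0,0,0,0,0]]' 40
```

```text
time: 4.82
ee_pos: [0.6466, 0.0328, 0.098]
eef_rot: [0.717, 0.697, 0.0, 0.0]
ft_force: [3.8, 0.7, -2.7]
width: 0.0114
grip_force: 40.0
```

```bash
python3 -m pendant '[[1,0,0,-0.04,0,0,0],[1,0,0,-0.08,0,0,0],[1,0,0,-0.12,0,0,0],[1,0,0,-0.16,0,0,0],[1,0,0,-0.2,0,0,0],[1,0,0,-0.22,0,0,0],[1,0,0,-0.22,0,0,0],[1,0,0,-0.22,0,0,0]]'
```

```text
time: 5.82
ee_pos: [0.6466, 0.0328, 0.1634]
eef_rot: [0.717, 0.697, 0.0, 0.0]
ft_force: [6.7, 1.2, -6.5]
width: 0.0113
grip_force: 40.0
```

```bash
python3 -m pendant '[[1,0,0,0.01,0,0,0],[1,0,0,0.01,0,0,0],[-1,0,0,0.01,0,0,0],[-1,0,0,0.01,0,0,0],[-1,0,0,0.01,0,0,0],[-1,0,0,0.01,0,0,0],[-1,0,0,0.01,0,0,0],[-1,0,0,0.01,0,0,0]]' && python3 -m pendant '[[-1,0,0,-0.1,0,0,0],[-1,0,0,-0.2,0,0,0],[-1,0,0,-0.3,0,0,0],[-1,0,0,-0.4,0,0,0],[-1,0,0,-0.45,0,0,0],[-1,0,0,-0.45,0,0,0]]' && python3 - <<'E'
from h import *
c=optics.camera("wrist"); save(c,"w3")
for P in ([.1,.065,.061],[.1,.04,.061],[.1,.09,.061]):
    for z in (.05,.08,.11): print(z,proj(c,R.from_euler('z',-.03).apply(P)+[.5443,-.0309,z])*1.5625)
c=optics.camera("side"); save(c,"s3",(230,170,350,270),6)
E
```

```text
time: 6.82
ee_pos: [0.6462, 0.0328, 0.161]
eef_rot: [0.717, 0.697, -0.0, 0.0]
ft_force: [-1.1, -0.7, -0.7]
width: 0.0638
grip_force: 0.0
time: 7.58
ee_pos: [0.6465, 0.033, 0.2964]
eef_rot: [0.717, 0.697, 0.0, 0.0]
ft_force: [0.4, 0.1, 0.3]
width: 0.0867
grip_force: 0.0
0.05 [[402.99715387 281.1686048 ]]
0.08 [[403.03683728 289.59962949]]
0.11 [[403.08469506 299.76586424]]
0.05 [[402.93619437 310.96632031]]
0.08 [[402.96955958 321.95324522]]
0.11 [[403.00964742 335.14550816]]
0.05 [[403.06048166 250.27491483]]
0.08 [[403.10697241 255.92978201]]
0.11 [[403.16325903 262.77670563]]
```

View pics/w3.png

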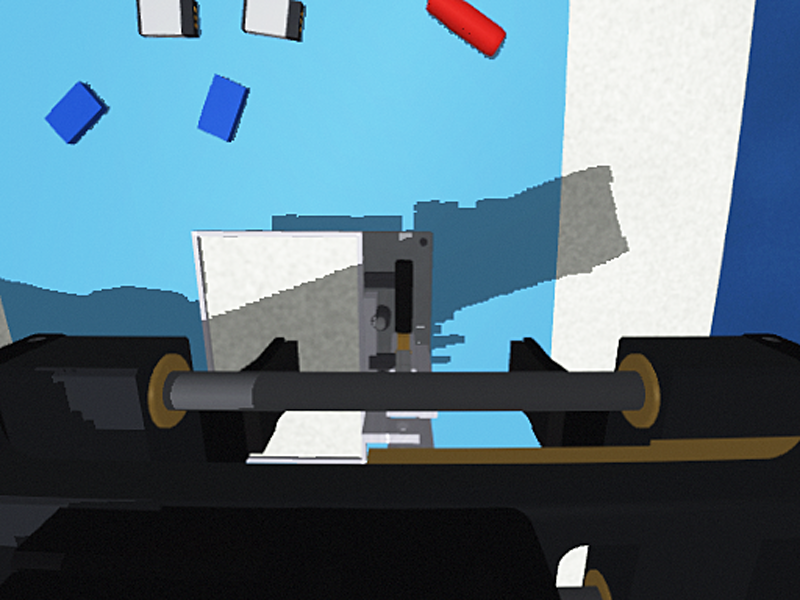

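View pics/s3.png

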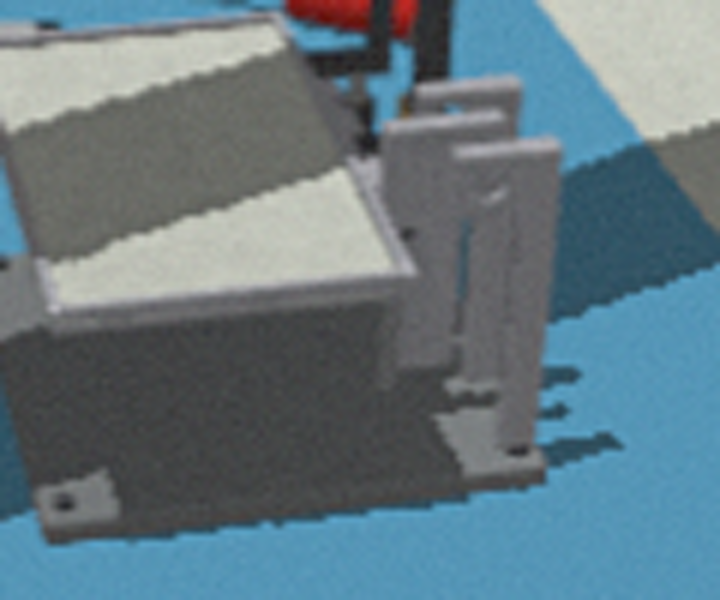

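The stage is at the top notch: the handle at (403, 260–333) matches the prediction for 0.060. The side crop shows the tongue between the fixed lugs and the first lug's hole at (490,190). The pin is next.

```bash
python3 - <<'E'
from h import *
go([.6,-.2,.28],down(.6)); go([.579,-.295,.15],down(np.radians(75)))
E
```

```text
shift [-0.78  -0.131  0.049] turn [-0.001 -0.    -0.3  ]
shift [-1.098 -0.191  0.483] turn [-0.001 -0.    -0.639]
```

```bash
python3 -m pendant '[[-1,-0.15,-0.02,0,0,0,-0.08],[-1,-0.3,-0.05,0,0,0,-0.16],[-1,-0.45,-0.08,0,0,0,-0.24],[-1,-0.6,-0.1,0.02,0,0,-0.32],[-1,-0.75,-0.13,0.05,0,0,-0.4],[-1,-0.9,-0.16,0.15,0,0,-0.48],[-1,-1,-0.19,0.3,0,0,-0.56],[-1,-1,-0.19,0.4,0,0,-0.64]]' && python3 - <<'E'
from h import *
go([.579,-.295,.14],down(np.radians(75)))
E
```

```text
time: 8.68
ee_pos: [0.5779, -0.269, 0.172]
eef_rot: [0.129, 0.992, -0.0, -0.002]
ft_force: [-0.3, 0.6, 0.2]
width: 0.0869
grip_force: 0.0
shift [-0.026 -0.083  0.107] turn [-0.    -0.002  0.001]
```

```bash
python3 -m pendant '[[-1,-0.026,-0.083,0.1,0,0,0],[-1,-0.026,-0.083,0.1,0,0,0],[-1,-0.026,-0.083,0.1,0,0,0]]' && python3 - <<'E'
from h import *
c=optics.camera("wrist"); save(c,"w4"); s=optics.camera("side");save(s,"s4",(220,270,330,330),6)
E
```

```text
time: 9.05
ee_pos: [0.5819, -0.2905, 0.1461]
eef_rot: [0.129, 0.992, 0.0, 0.0]
ft_force: [0.5, 0.5, 0.8]
width: 0.0871
grip_force: 0.0
```

View pics/w4.png

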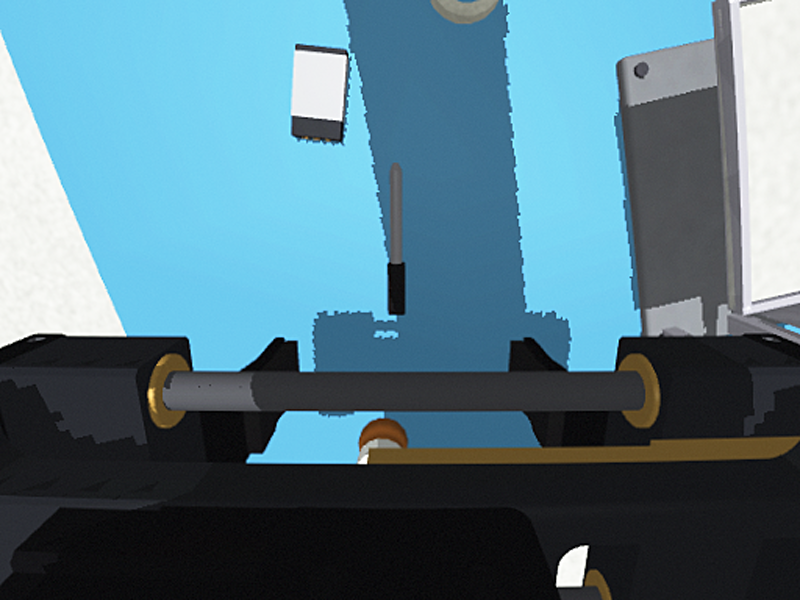

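The pin's tip is at (396,163) and its grip at (397, 263–314). Battery E is at (320,90) with its contacts toward the bottom.

```bash
python3 - <<'E'
from h import *
c=optics.camera("wrist")
p=onz(c,np.array([[396,163],[397,263],[397,314]])/1.5625,[.006,.012,.009][0]); print(p.round(4))
top=onz(c,np.array([[397,264],[397,311]])/1.5625,.012); g=(top.mean(0)); 
d=p[0]-p[2]; yaw=np.arctan2(d[1],d[0]); print("len",np.linalg.norm(d),"yaw",np.degrees(yaw),"grip",g)
q=p[0]-84e-3*d/np.linalg.norm(d); print("grip from tip",q)
q=(q+g)/2
go([q[0],q[1],.016],down(yaw-np.pi/2))
b=onz(c,np.array([[297,44],[349,50],[343,140],[292,134]])/1.5625,.010); print("batE",b.round(4).tolist(),b.mean(0))
E
```

```text
[[ 0.4976 -0.2727  0.006 ]
 [ 0.5618 -0.2891  0.006 ]
 [ 0.5973 -0.2986  0.006 ]]
len 0.10304291839013846 yaw 165.43713879521883 grip [ 0.57751082 -0.29323467  0.012     ]
grip from tip [ 0.57890077 -0.29382269  0.006     ]
shift [ 0.012 -0.013  0.437] turn [-0.     0.001 -0.002]
batE [[0.4143, -0.3132, 0.01], [0.426, -0.2833, 0.01], [0.4755, -0.3018, 0.01], [0.4635, -0.3323, 0.01]] [ 0.44485016 -0.30763009  0.01      ]
```

```bash
python3 -m pendant '[[-1,0.012,-0.013,0.15,0,0,0],[-1,0.012,-0.013,0.28,0,0,0],[-1,0.012,-0.013,0.38,0,0,0],[-1,0.012,-0.013,0.43,0,0,0],[-1,0.012,-0.013,0.43,0,0,0],[1,0.012,-0.013,0.43,0,0,0],[1,0.012,-0.013,0.43,0,0,0],[1,0.012,-0.013,0.43,0,0,0]]' 40 && python3 -m pendant '[[1,0,0,0,0,0,0],[1,0,0,0,0,0,0],[1,0,0,0,0,0,0],[1,0,0,0,0,0,0],[1,0,0,0,0,0,0],[1,0,0,0,0,0,0]]'
```

```text
time: 10.2
ee_pos: [0.5776, -0.2945, 0.0177]
eef_rot: [0.129, 0.992, -0.0, 0.0]
ft_force: [0.8, -1.0, 0.2]
width: 0.0649
grip_force: 0.0
time: 10.95
ee_pos: [0.5773, -0.2943, 0.017]
eef_rot: [0.129, 0.992, -0.0, 0.0]
ft_force: [0.0, 0.6, -0.3]
width: 0.0112
grip_force: 40.0
```

```bash
python3 - <<'E'
from h import *
s=optics.camera("side")
O=np.array([.5443,-.0305,0]);L=R.from_euler('z',-.03)
f=lambda P: (proj(s,L.apply(P)+O)-[230,170])*6
print("pred hole, top corners first lug/post (xmin,xmax), base corner",f([.1,-.085,.135]),f([.087,-.085,.148]),f([.127,-.085,.148]),f([-.1,-.095,.0]),f([.1,-.095,.012]),f([-.067,-.104,.114]),f([.067,-.104,.114]),f([.067,.104,.114]))
uv=np.array([[490,190],[455,153],[560,141],[455,162]])/6+[230,170]
o,d=ray(s,uv); n=L.apply([0,1,0]); p0=L.apply([0,-.085,0])+O
P=o+d*((p0-o)@n/(d@n))[:,None]; print("in lift:",L.inv().apply(P-O).round(4).tolist())
go([.6417,-.25,.165],down(-.03))
E
```

```text
pred hole, top corners first lug/post (xmin,xmax), base corner [[493.24185477 183.37165653]] [[461.49669188 156.47057595]] [[565.81342117 145.5415314 ]] [[-31.62159788 557.18485792]] [[479.60541461 468.22595477]] [[ 54.61274655 309.28697206]] [[418.53862705 268.77066905]] [[280.07394539   7.58795116]]
in lift: [[0.0989, -0.085, 0.1323], [0.0844, -0.085, 0.1498], [0.1246, -0.085, 0.1502], [0.0847, -0.085, 0.1459]]
shift [-0.17   0.198 -0.494] turn [0.    0.    0.641]
```

```bash
python3 -m pendant '[[1,0,0,-0.2,0,0,0],[1,0,0,-0.4,0,0,0],[1,0,0,-0.5,0,0,0.08],[1,0,0,-0.5,0,0,0.16],[1,0,0,-0.5,0,0,0.24],[1,0,0,-0.5,0,0,0.32],[1,0,0,-0.5,0,0,0.32]]' && python3 - <<'E'
from h import *
go([.6417,-.25,.165],down(-.03))
E
```

```text
time: 11.88
ee_pos: [0.5773, -0.2942, 0.167]
eef_rot: [0.448, 0.894, -0.0, 0.0]
ft_force: [-1.1, 0.1, -0.3]
width: 0.0114
grip_force: 40.0
shift [-0.011  0.26   0.007] turn [-0.     0.     0.321]
```

```bash
python3 -m pendant '[[1,0,0.05,0,0,0,0.08],[1,0,0.1,0,0,0,0.16],[1,0,0.18,0,0,0,0.24],[1,-0.011,0.26,0,0,0,0.321],[1,-0.011,0.26,0,0,0,0.321],[1,-0.011,0.26,0,0,0,0.321]]' && python3 - <<'E'
from h import *
c=optics.camera("wrist"); save(c,"w5"); s=optics.camera("side");save(s,"s5",(230,170,350,270),6)
print(c["rvec"],c["tvec"],s["rvec"])
p,q=tool();print(q.as_matrix().round(3)[:,1])
E
```

```text
time: 12.62
ee_pos: [0.6412, -0.2508, 0.1667]
eef_rot: [0.716, 0.698, -0.0, -0.0]
ft_force: [-0.1, 0.1, -1.3]
width: 0.0116
grip_force: 40.0
[-2.88671909  0.03705485  0.00529284] [-0.64707215 -0.23951699  0.26302823] [ 2.08467464 -0.23818357  0.13841288]
[ 1.    -0.029 -0.   ]
```

View pics/w5.png

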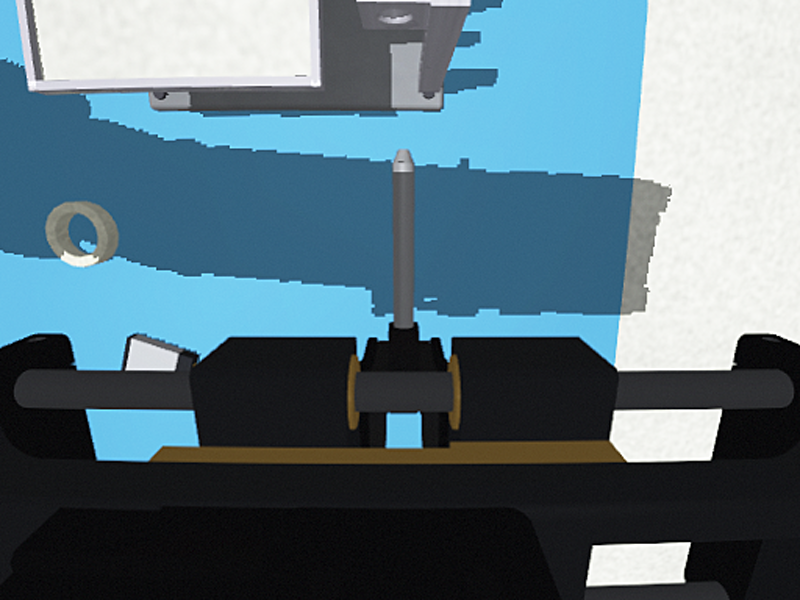

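View pics/s5.png

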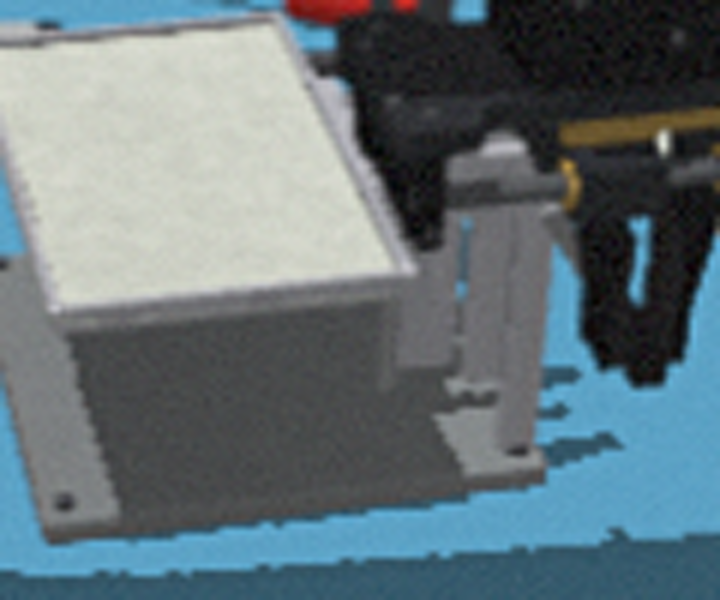

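The pin is straight at column 403 with its tip at (403,150). The first lug is at the top of the wrist view with its hole near (396,16).

```bash
python3 - <<'E'
from h import *
c=optics.camera("wrist"); p,q=tool(); L=R.from_euler('z',-.03)
tip=onz(c,np.array([[403,150],[403,325]])/1.5625,p[2]-.011)
print("tip/rod base rel TCP, lift axes",L.inv().apply(tip-p).round(4).tolist())
for z in (.132,.135): print("hole rel TCP",L.inv().apply(onz(c,np.array([[396,16]])/1.5625,z)-p).round(4).tolist(),)
print("pred hole by lift est",L.inv().apply(L.apply([.1,-.085,.135])+[.5443,-.0305,0]-p).round(4), "px",proj(c,L.apply([.1,-.085,.135])+[.5443,-.0305,0])*1.5625)
save(c,"w5c",(215,0,305,25),8)
E
```

```text
tip/rod base rel TCP, lift axes [[-0.0006, 0.0829, -0.011], [-0.0005, 0.0173, -0.011]]
hole rel TCP [[-0.0034, 0.1349, -0.035]]
hole rel TCP [[-0.0034, 0.1338, -0.032]]
pred hole by lift est [-0.0034  0.1328 -0.032 ] px [[396.07372994  18.7477378 ]]
```

View pics/w5c.png

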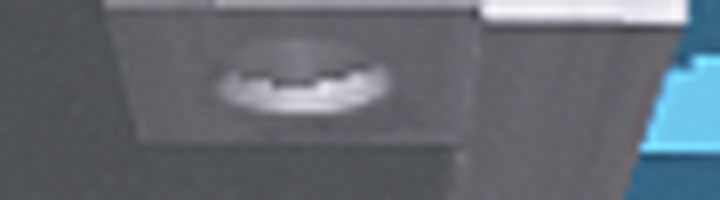

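```bash
python3 -m pendant '[[1,0,-0.01,0.04,0,0,0],[1,0.03,-0.01,0.069,0,0,0],[1,0.08,-0.01,0.069,0,0,0],[1,0.117,-0.01,0.069,0,0,0],[1,0.117,-0.01,0.069,0,0,0],[1,0.117,-0.01,0.069,0,0,0]]' && python3 - <<'E'
from h import *
c=optics.camera("wrist"); save(c,"w6",(170,0,340,120),4.5)
p,q=tool();print(p)
E
```

```text
time: 13.52
ee_pos: [0.64, -0.2155, 0.1466]
eef_rot: [0.718, 0.696, -0.0, 0.0]
ft_force: [-0.2, -0.7, -1.5]
width: 0.0112
grip_force: 40.0
[ 0.63989423 -0.21577043  0.14645405]
```

View pics/w6.png

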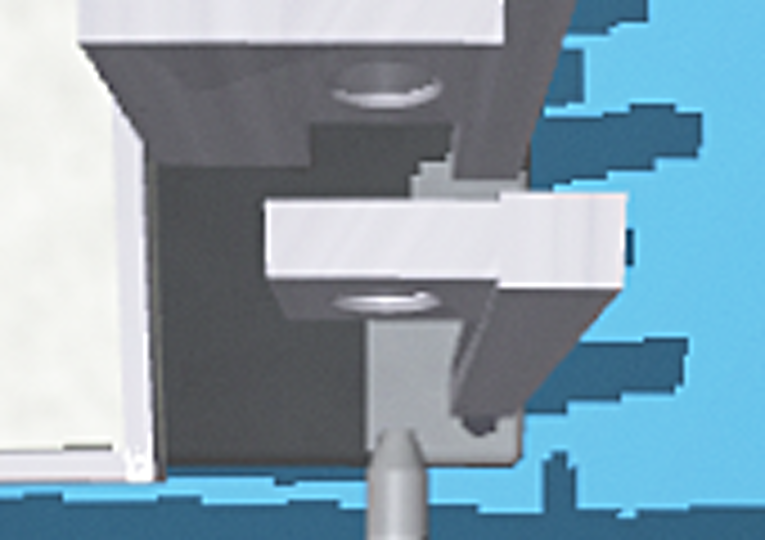

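The pin's axis is at column 397 and both visible holes are at column 387, so about 1.1 mm off. I correct that and start inserting.

```bash
python3 -m pendant '[[1,0,-0.004,0,0,0,0],[1,0.02,-0.004,0,0,0,0],[1,0.04,-0.004,0,0,0,0],[1,0.06,-0.004,0,0,0,0],[1,0.08,-0.004,0,0,0,0],[1,0.1,-0.004,0,0,0,0],[1,0.1,-0.004,0,0,0,0]]' && python3 - <<'E'
from h import *
c=optics.camera("wrist"); save(c,"w7",(170,30,340,150),4.5)
E
```

```text
time: 14.45
ee_pos: [0.6397, -0.1843, 0.1463]
eef_rot: [0.718, 0.696, 0.0, -0.0]
ft_force: [1.2, 0.1, -0.4]
width: 0.0113
grip_force: 40.0
```

View pics/w7.png

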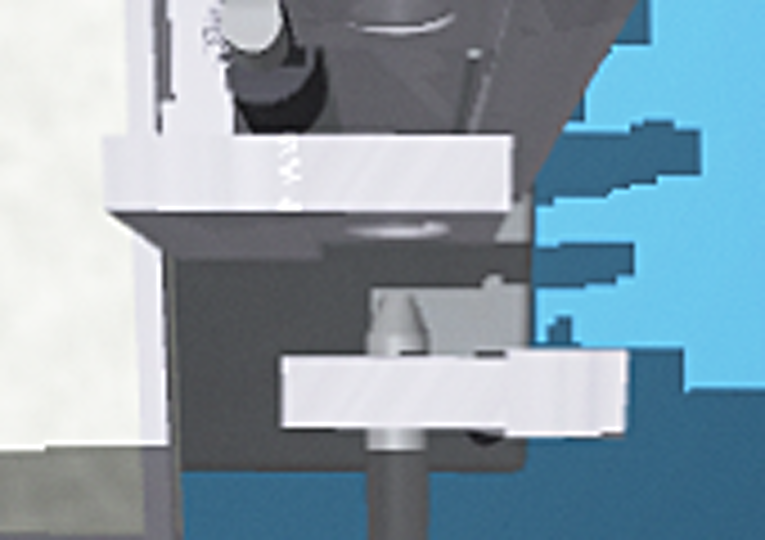

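The pin is through the first lug, with its tip at (397,300) just short of the tongue. The tongue and third holes are at columns 396–401, so it is aligned well enough to push on.

```bash
python3 -m pendant '[[1,0.025,0,0,0,0,0],[1,0.05,0,0,0,0,0],[1,0.075,0,0,0,0,0],[1,0.1,0,0,0,0,0],[1,0.125,0,0,0,0,0],[1,0.15,0,0,0,0,0],[1,0.16,0,0,0,0,0],[1,0.16,0,0,0,0,0]]'
```

```text
time: 15.5
ee_pos: [0.6411, -0.1369, 0.1463]
eef_rot: [0.718, 0.696, -0.0, 0.0]
ft_force: [0.2, -0.4, -0.1]
width: 0.0116
grip_force: 40.0
```

```bash
python3 -m pendant '[[1,0.008,0,0,0,0,0],[1,0.015,0,0,0,0,0],[1,0.015,0,0,0,0,0],[1,0.015,0,0,0,0,0]]';  python3 - <<'E'
from h import *
c=optics.camera("wrist"); save(c,"w8",(170,60,340,230),3.5)
E
```

```text
time: 16.0
ee_pos: [0.6411, -0.134, 0.1462]
eef_rot: [0.718, 0.696, -0.001, 0.001]
ft_force: [0.2, -6.8, 0.2]
width: 0.0112
grip_force: 40.0
```

View pics/w8.png

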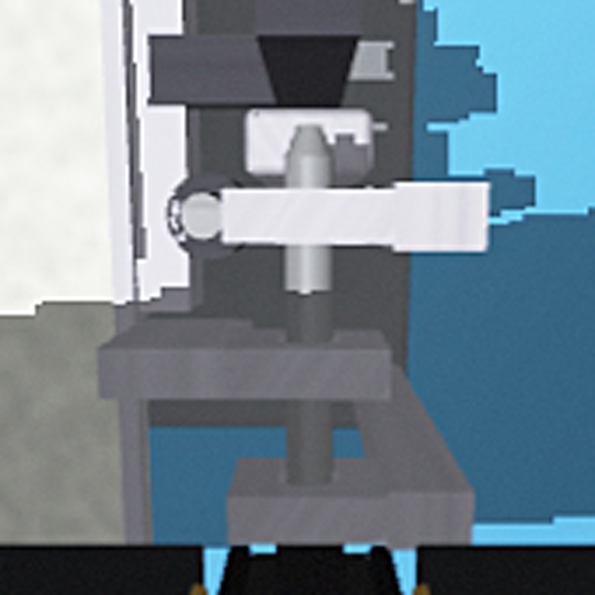

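The pin is through all three lugs: its tip shows at (308,127) beyond the last lug and the grip presses on the first at 6.8 N. I release and retreat upward.

```bash
python3 -m pendant '[[1,-0.003,0,0,0,0,0],[0,-0.003,0,0,0,0,0],[-0.2,-0.003,0,0,0,0,0],[-0.2,-0.003,0,0,0,0,0],[-0.2,-0.003,0,0,0,0,0],[-0.2,-0.003,0,-0.1,0,0,0],[-0.2,-0.003,0,-0.3,0,0,0],[-0.2,-0.1,0,-0.45,0,0,0]]'; python3 - <<'E'
from h import *
c=optics.camera("wrist"); save(c,"w9",(170,60,340,230),3.5)
s=optics.camera("side");save(s,"s9",(230,170,350,270),6)
for z in (0,): 
  L=R.from_euler('z',-.03)
  O=np.array([.5428,-.03,0])
  for y in (-.103,-.085,-.037+.008,-.019): print(y,(proj(c,L.apply([.1,y,.135])+O)-[170,60])*3.5)
go([.445,-.308,.1],down(0))
E
```

```text
time: 17.05
ee_pos: [0.6408, -0.1597, 0.2842]
eef_rot: [0.716, 0.698, 0.001, 0.0]
ft_force: [1.3, -0.8, 0.3]
width: 0.052
grip_force: 0.0
-0.103 [[302.59691935 364.64211413]]
-0.085 [[302.79128289 307.33190561]]
-0.028999999999999998 [[303.4446688  118.55842954]]
-0.019 [[303.56943942  83.17707221]]
shift [-0.493 -0.644  0.62 ] turn [ 0.004  0.002 -0.017]
```

View pics/w9.png

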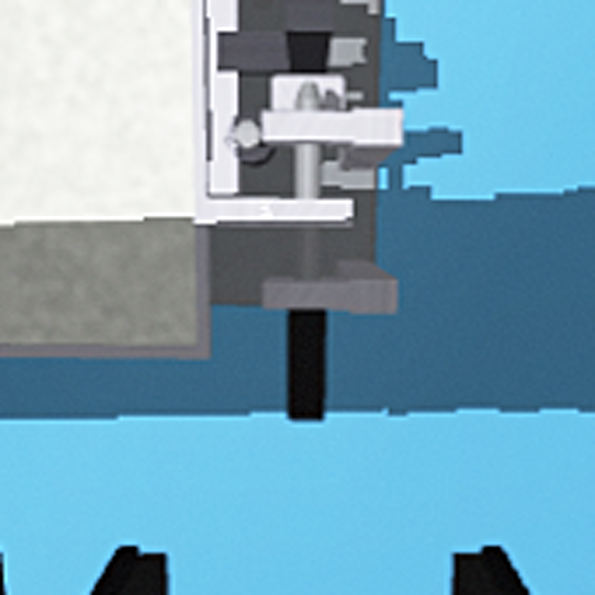

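The pin is home: the grip touches the first lug and the tip at row 84 matches the prediction of 83. All 14 pictures are used, so from here I locate batteries numerically. I go over battery E first.

```bash
cat >> h.py <<'E'
L=R.from_euler('z',-.03); O=np.array([.5435,-.030,0])
def bats(c,z=.010,quiet=False):
    """low-saturation blobs of battery size; centre, heading of long axis (contacts = dark end)"""
    im=c["pixels"]; hsv=cv2.cvtColor(im,cv2.COLOR_RGB2HSV)
    m=((hsv[...,1]<90)|(hsv[...,2]<45)).astype(np.uint8); m=cv2.morphologyEx(m,cv2.MORPH_OPEN,np.ones((2,2),np.uint8))
    out=[]
    for k in cv2.findContours(m,cv2.RETR_EXTERNAL,cv2.CHAIN_APPROX_NONE)[0]:
        if cv2.contourArea(k)<60: continue
        P=onz(c,k[:,0]+0.0,z)[:,:2].astype(np.float32)
        (cx,cy),(w,h),a=cv2.minAreaRect(P)
        lo,hi=sorted((w,h))
        if .024<lo<.042 and .046<hi<.066:
            a=a if w>h else a+90
            out.append((cx,cy,lo,hi,(a+90)%180-90)); 
            if not quiet: print("bat",np.round(out[-1],4),"px",k[:,0].mean(0).round(0))
    return out
E
python3 - <<'E'
from h import *
go([.501,-.329,.2],down(np.radians(69)))
print("wrist now:");bats(optics.camera("wrist"))
for n in("side","scene"): print(n);bats(optics.camera(n))
E
```

```text
shift [-0.558 -0.452  0.288] turn [ 0.002  0.004 -0.592]
wrist now:
side
bat [  0.4431  -0.3164   0.041    0.053  -20.8403] px [243. 321.]
bat [ 7.07600e-01 -3.13500e-01  3.70000e-02  5.46000e-02  5.47143e+01] px [370. 298.]
scene
bat [  0.5342   0.3613   0.0379   0.0572 -10.7696] px [352. 290.]
bat [  0.5351   0.27     0.0379   0.0565 -11.2433] px [320. 269.]
bat [ 0.4366  0.2756  0.0381  0.0598 -3.0599] px [347. 251.]
```

```bash
python3 -m pendant '[[-1,-0.1,-0.08,0,0,0,-0.08],[-1,-0.2,-0.16,0,0,0,-0.16],[-1,-0.3,-0.24,0.05,0,0,-0.24],[-1,-0.4,-0.32,0.1,0,0,-0.32],[-1,-0.5,-0.4,0.15,0,0,-0.4],[-1,-0.558,-0.452,0.22,0,0,-0.48],[-1,-0.558,-0.452,0.288,0,0,-0.56],[-1,-0.558,-0.452,0.288,0,0,-0.59]]' && python3 - <<'E'
from h import *
b=bats(optics.camera("wrist"))
for x in b:
    go([x[0],x[1],.017],down(np.radians(x[4]+90)))
E
```

```text
time: 18.3
ee_pos: [0.498, -0.3245, 0.1915]
eef_rot: [0.18, 0.984, 0.001, -0.002]
ft_force: [-0.5, 0.2, -0.2]
width: 0.087
grip_force: 0.0
bat [  0.4445  -0.3085   0.0327   0.0517 -20.6903] px [255. 134.]
shift [ 0.185 -0.014  0.585] turn [ 0.001 -0.002  0.001]
```

```bash
python3 -m pendant '[[-1,0.1,-0.01,0.1,0,0,0],[-1,0.185,-0.014,0.2,0,0,0],[-1,0.185,-0.014,0.35,0,0,0],[-1,0.185,-0.014,0.48,0,0,0],[-1,0.185,-0.014,0.55,0,0,0],[-1,0.185,-0.014,0.55,0,0,0],[-1,0.185,-0.014,0.55,0,0,0]]' && python3 - <<'E'
from h import *
go([.4448,-.308,.017],down(np.radians(69.3)))
E
```

```text
time: 19.23
ee_pos: [0.4472, -0.3099, 0.0311]
eef_rot: [0.182, 0.983, -0.0, 0.001]
ft_force: [0.4, -0.3, -0.1]
width: 0.0869
grip_force: 0.0
shift [0.01  0.003 0.047] turn [-0.     0.001 -0.002]
```

```bash
python3 -m pendant '[[-1,0.01,0.003,0.047,0,0,0],[-1,0.01,0.003,0.047,0,0,0],[1,0.01,0.003,0.047,0,0,0],[1,0.01,0.003,0.047,0,0,0],[1,0.01,0.003,0.047,0,0,0],[1,0.01,0.003,0.047,0,0,0],[1,0.01,0.003,0.047,0,0,0],[1,0.01,0.003,0.047,0,0,0]]' 30 && python3 -m pendant '[[1,0,0,-0.2,0,0,0],[1,0,0,-0.4,0,0,0],[1,0,0,-0.55,0,0,0],[1,0,0,-0.6,0,0,0],[1,0,0,-0.6,0,0,0]]' && python3 - <<'E'
from h import *
go(O+L.apply([.029,-.060,.2]),down(np.pi/2-.03))
E
```

```text
time: 20.23
ee_pos: [0.4437, -0.3079, 0.0158]
eef_rot: [0.182, 0.983, -0.0, -0.0]
ft_force: [-0.4, 0.1, 0.0]
width: 0.035
grip_force: 0.0
time: 20.85
ee_pos: [0.4439, -0.3081, 0.196]
eef_rot: [0.182, 0.983, -0.0, 0.0]
ft_force: [0.3, -1.7, -0.6]
width: 0.0009
grip_force: 0.0
shift [-0.135  0.828 -0.014] turn [-0.     0.    -0.161]
```

The fingers hadn't closed fully before I lifted. I look again and allow more closing time.

```bash
python3 -m pendant '[[-1,-0.185,0,0,0,0,0],[-1,-0.185,0,0,0,0,0],[-1,-0.185,0,0,0,0,0],[-1,-0.185,0,0,0,0,0],[-1,-0.185,0,0,0,0,0]]' && python3 - <<'E'
from h import *
b=bats(optics.camera("wrist"))
for x in b:
    go([x[0],x[1],.017],down(np.radians(x[4]+90)))
E
```

```text
time: 21.48
ee_pos: [0.495, -0.3279, 0.1961]
eef_rot: [0.182, 0.983, -0.001, 0.0]
ft_force: [-0.3, -0.4, -0.0]
width: 0.0427
grip_force: 0.0
bat [  0.442   -0.3065   0.0333   0.0529 -17.0836] px [259. 132.]
shift [0.191 0.004 0.597] turn [-0.001  0.    -0.033]
```

```bash
python3 -m pendant '[[-0.3,0.1,0,0.1,0,0,-0.03],[-0.3,0.191,0.004,0.2,0,0,-0.033],[-0.3,0.191,0.004,0.35,0,0,-0.033],[-0.3,0.191,0.004,0.5,0,0,-0.033],[-0.3,0.191,0.004,0.595,0,0,-0.033],[-0.3,0.191,0.004,0.595,0,0,-0.033],[1,0.191,0.004,0.595,0,0,-0.033],[1,0.191,0.004,0.595,0,0,-0.033]]' 30 && python3 -m pendant '[[1,0,0,0,0,0,0],[1,0,0,0,0,0,0],[1,0,0,0,0,0,0],[1,0,0,0,0,0,0],[1,0,0,0,0,0,0],[1,0,0,0,0,0,0]]'
```

```text
time: 22.52
ee_pos: [0.4425, -0.3063, 0.0177]
eef_rot: [0.148, 0.989, -0.0, 0.0]
ft_force: [-0.3, -0.3, -1.3]
width: 0.0438
grip_force: 0.0
time: 23.28
ee_pos: [0.4425, -0.3063, 0.0175]
eef_rot: [0.148, 0.989, -0.0, 0.0]
ft_force: [-1.7, 0.7, 5.3]
width: 0.0318
grip_force: 30.0
```

```bash
python3 -m pendant '[[1,0,0,-0.2,0,0,0],[1,0,0,-0.4,0,0,0],[1,0,0,-0.6,0,0,0],[1,0,0,-0.6,0,0,0],[1,0,0,-0.6,0,0,0]]' && python3 - <<'E'
from h import *
go(O+L.apply([.029,-.060,.2]),down(np.pi/2-.03))
E
```

```text
time: 23.9
ee_pos: [0.4421, -0.3061, 0.1967]
eef_rot: [0.148, 0.989, -0.0, -0.0]
ft_force: [-0.1, 0.2, -1.4]
width: 0.0315
grip_force: 30.0
shift [-0.2    0.812 -0.011] turn [-0.    -0.    -0.128]
```

```bash
python3 -m pendant '[[1,-0.03,0.16,-0.01,0,0,-0.03],[1,-0.08,0.32,-0.01,0,0,-0.07],[1,-0.12,0.48,-0.01,0,0,-0.11],[1,-0.16,0.64,-0.01,0,0,-0.128],[1,-0.2,0.78,-0.01,0,0,-0.128],[1,-0.2,0.812,-0.01,0,0,-0.128],[1,-0.2,0.812,-0.01,0,0,-0.128]]' && python3 - <<'E'
from h import *
go(O+L.apply([.029,-.060,.1285]),down(np.pi/2-.03))
E
```

```text
time: 24.78
ee_pos: [0.5705, -0.0904, 0.1989]
eef_rot: [0.014, 1.0, 0.0, -0.001]
ft_force: [0.2, -0.0, -0.8]
width: 0.0314
grip_force: 30.0
shift [-0.001 -0.002  0.235] turn [ 0.    -0.001  0.001]
```

```bash
python3 -m pendant '[[1,0,0,0.1,0,0,0],[1,0,0,0.19,0,0,0],[1,0,0,0.233,0,0,0],[1,0,0,0.233,0,0,0],[0,0,0,0.233,0,0,0],[0,0,0,0.233,0,0,0],[0,0,0,0.233,0,0,0],[0,0,0,0.233,0,0,0]]' && python3 -m pendant '[[0,0,0,-0.1,0,0,0],[-0.3,0,0,-0.3,0,0,0],[-0.3,0,0,-0.5,0,0,0],[-0.3,0,0,-0.5,0,0,0]]' && python3 - <<'E'
from h import *
c=optics.camera("wrist"); b=bats(c,.12); P=L.inv().apply(np.array([[x[0],x[1],0] for x in b]).reshape(-1,3)-O); print("lift frame",P)
p,q=tool(); print(p)
pin=proj(c,O+L.apply([.1,-.103,.141])); print(pin)
go([.47,.15,.35],down(0.)); go([.47,.15,.35],down(np.pi/2))
E
```

```text
time: 25.78
ee_pos: [0.5713, -0.0907, 0.1306]
eef_rot: [0.014, 1.0, -0.0, 0.0]
ft_force: [-0.2, 0.0, 0.1]
width: 0.0433
grip_force: 0.0
time: 26.28
ee_pos: [0.573, -0.0901, 0.2852]
eef_rot: [0.014, 1.0, -0.001, 0.004]
ft_force: [-0.4, 0.7, -0.6]
width: 0.0559
grip_force: 0.0
lift frame []
[ 0.57201224 -0.09050473  0.28233351]
[[220.69163936 241.78632653]]
shift [ 0.362  0.791 -0.228] turn [0.001 0.002 0.736]
shift [ 0.362  0.791 -0.228] turn [-0.     0.002 -0.014]
```

```bash
python3 -m pendant '[[-0.3,0,0.18,-0.05,0,0,0],[-0.3,0.02,0.36,-0.1,0,0,0],[-0.3,0.03,0.55,-0.1,0,0,0],[-0.3,0.03,0.74,-0.12,0,0,0],[-0.3,0.03,0.92,-0.12,0,0,0],[-0.3,0.03,1,-0.12,0,0,0],[-0.3,0.03,1,-0.12,0,0,0]]' && python3 - <<'E'
from h import *
c=optics.camera("wrist"); save(c,"w10"); bats(c); print(r.read_state()["joint_positions"].round(2))
E
```

```text
time: 27.2
ee_pos: [0.5696, 0.2116, 0.3148]
eef_rot: [0.012, 1.0, 0.0, -0.001]
ft_force: [-0.3, 0.4, 0.1]
width: 0.0568
grip_force: 0.0
bat [  0.5323   0.2666   0.0336   0.0535 -10.7582] px [291. 141.]
bat [ 0.5314  0.3578  0.0346  0.0528 -9.1656] px [345. 139.]
bat [ 0.4328  0.2713  0.0332  0.0535 -3.7877] px [294.  77.]
bat [  0.4083  -0.1883   0.0331   0.0478 -12.7661] px [ 8. 73.]
bat [ 0.4129  0.3728  0.036   0.053  22.7164] px [359.  63.]
[ 0.34  0.46 -1.08  1.34  0.4   1.58  0.85]
```

```bash
python3 - <<'E'
from h import *
go([.5323,.2666,.017],down(np.radians(79.2)))
E
```

```text
shift [0.13  0.187 0.994] turn [-0.    -0.001  0.077]
```

```bash
python3 -m pendant '[[-0.3,0.06,0.1,0.15,0,0,0.04],[-0.3,0.13,0.187,0.33,0,0,0.077],[-0.3,0.13,0.187,0.5,0,0,0.077],[-0.3,0.13,0.187,0.66,0,0,0.077],[-0.3,0.13,0.187,0.8,0,0,0.077],[-0.3,0.13,0.187,0.9,0,0,0.077],[-0.3,0.13,0.187,0.9,0,0,0.077]]' && python3 - <<'E'
from h import *
go([.5323,.2666,.017],down(np.radians(79.2))); c=optics.camera("wrist"); bats(c)
E
```

```text
time: 28.12
ee_pos: [0.5326, 0.2639, 0.0439]
eef_rot: [0.096, 0.995, -0.001, -0.002]
ft_force: [0.2, 0.6, 0.7]
width: 0.0567
grip_force: 0.0
shift [0.002 0.009 0.09 ] turn [-0.002 -0.002 -0.002]
bat [ 0.4315  0.2707  0.033   0.0536 -3.2431] px [238.  69.]
```

```bash
python3 -m pendant '[[-0.3,0.002,0.009,0.05,0,0,0],[-0.3,0.002,0.009,0.09,0,0,0],[-0.3,0.002,0.009,0.09,0,0,0],[1,0.002,0.009,0.09,0,0,0],[1,0.002,0.009,0.09,0,0,0],[1,0.002,0.009,0.09,0,0,0],[1,0.002,0.009,0.09,0,0,0],[1,0.002,0.009,0.09,0,0,0]]' 30 && python3 -m pendant '[[1,0,0,0,0,0,0],[1,0,0,0,0,0,0],[1,0,0,-0.2,0,0,0],[1,0,0,-0.4,0,0,0],[1,0,0,-0.6,0,0,0],[1,0,0,-0.65,0,0,0],[1,0,0,-0.65,0,0,0]]' && python3 - <<'E'
from h import *
go(O+L.apply([.029,.060,.2]),down(np.pi/2-.03))
E
```

```text
time: 29.18
ee_pos: [0.5335, 0.2694, 0.0196]
eef_rot: [0.095, 0.995, -0.0, 0.0]
ft_force: [-0.8, -0.8, 3.1]
width: 0.0316
grip_force: 30.0
time: 30.05
ee_pos: [0.5336, 0.2695, 0.2145]
eef_rot: [0.095, 0.995, 0.0, 0.001]
ft_force: [-0.0, -1.2, -0.9]
width: 0.0313
grip_force: 30.0
shift [-0.285 -0.761  0.048] turn [ 0.     0.    -0.077]
```

```bash
python3 -m pendant '[[1,-0.05,-0.16,0,0,0,-0.03],[1,-0.12,-0.32,0,0,0,-0.077],[1,-0.18,-0.48,0,0,0,-0.077],[1,-0.24,-0.64,0.02,0,0,-0.077],[1,-0.285,-0.761,0.048,0,0,-0.077],[1,-0.285,-0.761,0.048,0,0,-0.077],[1,-0.285,-0.761,0.048,0,0,-0.077]]' && python3 - <<'E'
from h import *
go(O+L.apply([.029,.060,.1305]),down(np.pi/2-.03)); c=optics.camera("wrist"); bats(c,.12)
E
```

```text
time: 30.92
ee_pos: [0.5734, 0.0296, 0.1985]
eef_rot: [0.014, 1.0, 0.0, -0.001]
ft_force: [0.3, 1.0, 0.1]
width: 0.0314
grip_force: 30.0
shift [-0.004 -0.002  0.227] turn [ 0.    -0.001  0.001]
```

```bash
python3 -m pendant '[[1,-0.004,-0.002,0.1,0,0,0],[1,-0.004,-0.002,0.19,0,0,0],[1,-0.004,-0.002,0.229,0,0,0],[1,-0.004,-0.002,0.229,0,0,0],[0,-0.004,-0.002,0.229,0,0,0],[0,-0.004,-0.002,0.229,0,0,0],[0,-0.004,-0.002,0.229,0,0,0],[0,-0.004,-0.002,0.229,0,0,0]]' && python3 -m pendant '[[0,0,0,-0.1,0,0,0],[-0.3,0,0,-0.3,0,0,0],[-0.3,0,0.16,-0.4,0,0,0],[-0.3,-0.05,0.32,-0.5,0,0,0],[-0.3,-0.05,0.5,-0.6,0,0,0],[-0.3,-0.05,0.68,-0.6,0,0,0],[-0.3,-0.05,0.7,-0.6,0,0,0],[-0.3,-0.05,0.7,-0.6,0,0,0]]' && python3 - <<'E'
from h import *
c=optics.camera("wrist"); bats(c)
print("tray:"); P=bats(c,.12,True); print([L.inv().apply(np.array([x[0],x[1],0])-O).round(3).tolist()+[x[4]] for x in P])
go([.4328,.2713,.017],down(np.radians(86.5)))
go([.5314,.3578,.017],down(np.radians(80.8)))
E
```

```text
time: 31.98
ee_pos: [0.5754, 0.0283, 0.1314]
eef_rot: [0.015, 1.0, -0.0, 0.0]
ft_force: [0.3, 0.5, -0.3]
width: 0.043
grip_force: 0.0
time: 32.98
ee_pos: [0.5964, 0.238, 0.3109]
eef_rot: [0.014, 1.0, -0.0, -0.0]
ft_force: [0.2, -1.1, -0.0]
width: 0.0567
grip_force: 0.0
bat [ 0.5314  0.3579  0.0336  0.0532 -9.2311] px [331. 123.]
bat [ 0.4328  0.2713  0.0332  0.0544 -4.3403] px [277.  58.]
bat [ 0.4129  0.3731  0.0359  0.0545 25.489 ] px [343.  43.]
tray:
[]
shift [0.55 0.1  0.98] turn [-0.    -0.     0.015]
shift [0.23  0.398 0.98 ] turn [-0.    -0.     0.062]
```

```bash
python3 -m pendant '[[-0.3,0.1,0.15,0.1,0,0,0.03],[-0.3,0.2,0.3,0.25,0,0,0.062],[-0.3,0.23,0.398,0.4,0,0,0.062],[-0.3,0.23,0.398,0.6,0,0,0.062],[-0.3,0.23,0.398,0.78,0,0,0.062],[-0.3,0.23,0.398,0.9,0,0,0.062],[-0.3,0.23,0.398,0.9,0,0,0.062]]' && python3 - <<'E'
from h import *
go([.5314,.3578,.017],down(np.radians(80.8)))
E
```

```text
time: 33.9
ee_pos: [0.5308, 0.356, 0.0387]
eef_rot: [0.081, 0.997, -0.002, -0.002]
ft_force: [-0.8, -0.3, 0.6]
width: 0.0569
grip_force: 0.0
shift [-0.001  0.007  0.072] turn [-0.002 -0.001 -0.   ]
```

```bash
python3 -m pendant '[[-0.3,0,0.005,0.05,0,0,0],[-0.3,0,0.005,0.075,0,0,0],[-0.3,0,0.005,0.075,0,0,0],[1,0,0.005,0.075,0,0,0],[1,0,0.005,0.075,0,0,0],[1,0,0.005,0.075,0,0,0],[1,0,0.005,0.075,0,0,0],[1,0,0.005,0.075,0,0,0]]' 30 && python3 -m pendant '[[1,0,0,0,0,0,0],[1,0,0,0,0,0,0],[1,0,0,-0.2,0,0,0],[1,0,0,-0.4,0,0,0],[1,0,0,-0.6,0,0,0],[1,0,0,-0.65,0,0,0],[1,0,0,-0.65,0,0,0]]' && python3 - <<'E'
from h import *
go(O+L.apply([.029,.0,.2]),down(np.pi/2-.03))
E
```

```text
time: 34.9
ee_pos: [0.5312, 0.3608, 0.019]
eef_rot: [0.079, 0.997, 0.0, 0.0]
ft_force: [-0.1, 0.4, 1.9]
width: 0.0312
grip_force: 30.0
time: 35.78
ee_pos: [0.5313, 0.3608, 0.2139]
eef_rot: [0.079, 0.997, 0.0, 0.001]
ft_force: [0.0, -0.1, -0.5]
width: 0.0314
grip_force: 30.0
shift [-0.342 -1.268  0.046] turn [ 0.     0.    -0.062]
```

```bash
python3 -m pendant '[[1,-0.05,-0.16,0,0,0,-0.03],[1,-0.1,-0.32,0,0,0,-0.062],[1,-0.15,-0.5,0,0,0,-0.062],[1,-0.2,-0.68,0,0,0,-0.062],[1,-0.26,-0.86,0,0,0,-0.062],[1,-0.34,-1,0,0,0,-0.062],[1,-0.34,-1,0,0,0,-0.062]]' && python3 - <<'E'
from h import *
go(O+L.apply([.029,.0,.2]),down(np.pi/2-.03))
E
```

```text
time: 36.65
ee_pos: [0.5848, 0.0426, 0.2107]
eef_rot: [0.018, 1.0, -0.001, -0.002]
ft_force: [0.2, 0.1, -1.5]
width: 0.0314
grip_force: 30.0
shift [ 0.032 -0.246  0.036] turn [-0.001 -0.002 -0.003]
```

```bash
python3 -m pendant '[[1,0.03,-0.15,0.02,0,0,0],[1,0.032,-0.246,0.036,0,0,0],[1,0.032,-0.246,0.036,0,0,0],[1,0.032,-0.246,0.036,0,0,0]]' && python3 - <<'E'
from h import *
go(O+L.apply([.029,.0,.1295]),down(np.pi/2-.03)); c=optics.camera("wrist"); bats(c,.12)
E
```

```text
time: 37.15
ee_pos: [0.5722, -0.0237, 0.202]
eef_rot: [0.014, 1.0, 0.0, -0.001]
ft_force: [0.6, 0.2, -0.1]
width: 0.0317
grip_force: 30.0
shift [-0.002 -0.024  0.242] turn [ 0.    -0.001  0.001]
```

```bash
python3 -m pendant '[[1,-0.002,-0.024,0.05,0,0,0],[1,-0.002,-0.024,0.14,0,0,0],[1,-0.002,-0.024,0.22,0,0,0],[1,-0.002,-0.024,0.242,0,0,0],[1,-0.002,-0.024,0.242,0,0,0],[0,-0.002,-0.024,0.242,0,0,0],[0,-0.002,-0.024,0.242,0,0,0],[0,-0.002,-0.024,0.242,0,0,0]]' && python3 -m pendant '[[0,0,0,0,0,0,0],[0,0,0,-0.15,0,0,0],[-0.3,0,0.05,-0.3,0,0,0],[-0.3,0,0.2,-0.45,0,0,0],[-0.3,0,0.4,-0.6,0,0,0],[-0.3,0,0.6,-0.6,0,0,0],[-0.3,0,0.8,-0.6,0,0,0],[-0.3,0,0.85,-0.6,0,0,0]]' && python3 - <<'E'
from h import *
c=optics.camera("wrist"); bats(c)
go([.4328,.2713,.017],down(np.radians(86.)))
E
```

```text
time: 38.2
ee_pos: [0.5733, -0.0324, 0.1307]
eef_rot: [0.014, 1.0, -0.0, 0.0]
ft_force: [-0.8, -0.4, 0.0]
width: 0.0429
grip_force: 0.0
time: 39.2
ee_pos: [0.5789, 0.2274, 0.3106]
eef_rot: [0.012, 1.0, 0.001, -0.0]
ft_force: [-0.1, -0.5, 0.0]
width: 0.0563
grip_force: 0.0
bat [ 0.4329  0.2712  0.0334  0.0537 -3.2099] px [284.  70.]
bat [ 0.413   0.3732  0.0357  0.054  24.435 ] px [350.  56.]
shift [0.488 0.13  0.978] turn [ 0.001 -0.     0.023]
```

```bash
python3 -m pendant '[[-0.3,0.15,0.05,0.12,0,0,0.02],[-0.3,0.3,0.1,0.25,0,0,0.02],[-0.3,0.45,0.13,0.4,0,0,0.02],[-0.3,0.488,0.13,0.6,0,0,0.02],[-0.3,0.488,0.13,0.78,0,0,0.02],[-0.3,0.488,0.13,0.9,0,0,0.02],[-0.3,0.488,0.13,0.9,0,0,0.02]]' && python3 - <<'E'
from h import *
go([.4328,.2713,.017],down(np.radians(86.5)))
E
```

```text
time: 40.12
ee_pos: [0.4339, 0.2646, 0.0386]
eef_rot: [0.035, 0.999, -0.001, -0.002]
ft_force: [-0.1, -1.5, 0.1]
width: 0.0561
grip_force: 0.0
shift [0.005 0.022 0.072] turn [-0.001 -0.002 -0.005]
```

```bash
python3 -m pendant '[[-0.3,0.005,0.02,0.05,0,0,0],[-0.3,0.005,0.02,0.075,0,0,0],[-0.3,0.005,0.02,0.075,0,0,0],[1,0.005,0.02,0.075,0,0,0],[1,0.005,0.02,0.075,0,0,0],[1,0.005,0.02,0.075,0,0,0],[1,0.005,0.02,0.075,0,0,0],[1,0.005,0.02,0.075,0,0,0]]' 30 && python3 -m pendant '[[1,0,0,0,0,0,0],[1,0,0,0,0,0,0],[1,0,0,-0.2,0,0,0],[1,0,0,-0.4,0,0,0],[1,0,0,-0.6,0,0,0],[1,0,0,-0.65,0,0,0],[1,0,0,-0.65,0,0,0]]' && python3 - <<'E'
from h import *
go(O+L.apply([-.030,.060,.2]),down(np.pi/2-.03))
E
```

```text
time: 41.12
ee_pos: [0.4343, 0.2718, 0.018]
eef_rot: [0.035, 0.999, -0.0, 0.0]
ft_force: [-0.3, -0.5, 4.2]
width: 0.0315
grip_force: 30.0
time: 42.0
ee_pos: [0.4345, 0.2717, 0.2128]
eef_rot: [0.036, 0.999, -0.0, 0.001]
ft_force: [-0.3, -0.1, -1.0]
width: 0.0312
grip_force: 30.0
shift [-0.326 -0.782  0.043] turn [-0.     0.001 -0.02 ]
```

```bash
python3 -m pendant '[[1,-0.06,-0.16,0,0,0,-0.02],[1,-0.13,-0.32,0,0,0,-0.02],[1,-0.2,-0.48,0,0,0,-0.02],[1,-0.27,-0.64,0.02,0,0,-0.02],[1,-0.326,-0.782,0.043,0,0,-0.02],[1,-0.326,-0.782,0.043,0,0,-0.02],[1,-0.326,-0.782,0.043,0,0,-0.02]]' && python3 - <<'E'
from h import *
go(O+L.apply([-.030,.060,.1295]),down(np.pi/2-.03))
E
```

```text
time: 42.88
ee_pos: [0.5142, 0.0316, 0.1985]
eef_rot: [0.014, 1.0, 0.0, -0.001]
ft_force: [-0.3, 0.7, 0.6]
width: 0.0315
grip_force: 30.0
shift [-0.004 -0.003  0.23 ] turn [ 0.    -0.001  0.001]
```

```bash
python3 -m pendant '[[1,-0.004,-0.003,0.1,0,0,0],[1,-0.004,-0.003,0.19,0,0,0],[1,-0.004,-0.003,0.231,0,0,0],[1,-0.004,-0.003,0.231,0,0,0],[1,-0.004,-0.003,0.231,0,0,0],[0,-0.004,-0.003,0.231,0,0,0],[0,-0.004,-0.003,0.231,0,0,0],[0,-0.004,-0.003,0.231,0,0,0]]' && python3 -m pendant '[[0,0,0,0,0,0,0],[0,0,0,-0.15,0,0,0],[-0.3,0,0.05,-0.3,0,0,0],[-0.3,-0.05,0.2,-0.45,0,0,0],[-0.3,-0.05,0.4,-0.6,0,0,0],[-0.3,0,0.6,-0.6,0,0,0],[-0.3,0.05,0.8,-0.6,0,0,0],[-0.3,0.05,0.85,-0.6,0,0,0]]' && python3 - <<'E'
from h import *
c=optics.camera("wrist"); b=bats(c)
for x in b: go([x[0],x[1],.017],down(np.radians(x[4]+90)))
E
```

```text
time: 43.88
ee_pos: [0.5165, 0.0299, 0.1309]
eef_rot: [0.015, 1.0, -0.0, 0.0]
ft_force: [-0.5, -0.0, 0.0]
width: 0.0431
grip_force: 0.0
time: 44.88
ee_pos: [0.5065, 0.2895, 0.3111]
eef_rot: [0.012, 1.0, 0.001, 0.0]
ft_force: [0.6, 1.1, 0.1]
width: 0.0565
grip_force: 0.0
bat [ 0.4124  0.3738  0.034   0.0527 24.7466] px [309. 105.]
shift [0.318 0.267 0.98 ] turn [ 0.001  0.    -0.217]
```

```bash
python3 -m pendant '[[-0.3,0.1,0.1,0.12,0,0,-0.08],[-0.3,0.2,0.2,0.25,0,0,-0.16],[-0.3,0.318,0.267,0.4,0,0,-0.217],[-0.3,0.318,0.267,0.6,0,0,-0.217],[-0.3,0.318,0.267,0.78,0,0,-0.217],[-0.3,0.318,0.267,0.9,0,0,-0.217],[-0.3,0.318,0.267,0.9,0,0,-0.217]]' && python3 - <<'E'
from h import *
go([.4126,.3735,.017],down(np.radians(114.7)))
E
```

```text
time: 45.8
ee_pos: [0.4146, 0.3667, 0.0386]
eef_rot: [-0.211, 0.977, -0.001, -0.002]
ft_force: [-0.2, 0.7, 0.2]
width: 0.0565
grip_force: 0.0
shift [-0.004  0.023  0.072] turn [-0.    -0.002 -0.003]
```

```bash
python3 -m pendant '[[-0.3,-0.004,0.02,0.05,0,0,0],[-0.3,-0.004,0.02,0.075,0,0,0],[-0.3,-0.004,0.02,0.075,0,0,0],[1,-0.004,0.02,0.075,0,0,0],[1,-0.004,0.02,0.075,0,0,0],[1,-0.004,0.02,0.075,0,0,0],[1,-0.004,0.02,0.075,0,0,0],[1,-0.004,0.02,0.075,0,0,0]]' 30 && python3 -m pendant '[[1,0,0,0,0,0,0],[1,0,0,0,0,0,0],[1,0,0,-0.2,0,0,0],[1,0,0,-0.4,0,0,0],[1,0,0,-0.6,0,0,0.05],[1,0,0,-0.65,0,0,0.13],[1,0,0,-0.65,0,0,0.21],[1,0,0,-0.65,0,0,0.22]]' && python3 - <<'E'
from h import *
go(O+L.apply([-.030,-.01,.2]),down(np.pi/2-.03))
E
```

```text
time: 46.8
ee_pos: [0.4144, 0.3741, 0.0183]
eef_rot: [-0.211, 0.977, -0.0, 0.0]
ft_force: [0.2, -0.7, 3.0]
width: 0.0315
grip_force: 30.0
time: 47.8
ee_pos: [0.4142, 0.374, 0.213]
eef_rot: [0.018, 1.0, -0.0, 0.0]
ft_force: [1.0, -0.5, 0.3]
width: 0.0314
grip_force: 30.0
shift [-0.378 -1.364  0.044] turn [-0.     0.    -0.002]
```

```bash
python3 -m pendant '[[1,-0.05,-0.16,0,0,0,0],[1,-0.1,-0.32,0,0,0,0],[1,-0.15,-0.5,0,0,0,0],[1,-0.2,-0.68,0,0,0,0],[1,-0.26,-0.86,0,0,0,0],[1,-0.378,-1,0,0,0,0],[1,-0.378,-1,0,0,0,0]]' && python3 -m pendant '[[1,0,-0.15,0,0,0,0],[1,0,-0.3,0.02,0,0,0],[1,0,-0.36,0.044,0,0,0],[1,0,-0.36,0.044,0,0,0],[1,0,-0.36,0.044,0,0,0]]' && python3 - <<'E'
from h import *
go(O+L.apply([-.030,-.01,.1295]),down(np.pi/2-.03))
E
```

```text
time: 48.68
ee_pos: [0.5185, 0.0657, 0.212]
eef_rot: [0.019, 1.0, 0.0, -0.001]
ft_force: [0.2, 1.9, -0.6]
width: 0.0317
grip_force: 30.0
time: 49.3
ee_pos: [0.5133, -0.0354, 0.2001]
eef_rot: [0.016, 1.0, 0.0, 0.0]
ft_force: [0.3, -0.1, -0.2]
width: 0.0317
grip_force: 30.0
shift [-0.    -0.012  0.235] turn [ 0.     0.    -0.001]
```

```bash
python3 -m pendant '[[1,0,-0.012,0.1,0,0,0],[1,0,-0.012,0.19,0,0,0],[1,0,-0.012,0.235,0,0,0],[1,0,-0.012,0.235,0,0,0],[1,0,-0.012,0.235,0,0,0],[0,0,-0.012,0.235,0,0,0],[0,0,-0.012,0.235,0,0,0],[0,0,-0.012,0.235,0,0,0]]' && python3 -m pendant '[[0,0,0,0,0,0,0],[0,0,0,-0.15,0,0,0],[-0.3,0,0,-0.3,0,0,0],[-0.3,-0.05,0,-0.45,0,0,0],[-0.3,-0.2,0,-0.6,0,0,0],[-0.3,-0.35,0,-0.75,0,0,0],[-0.3,-0.45,0,-0.8,0,0,0],[-0.3,-0.45,0,-0.8,0,0,0]]' && python3 - <<'E'
from h import *
c=optics.camera("wrist"); save(c,"w11"); im=c["pixels"]
# dark/edge blobs on the tray: rectify tray floor at battery top height, 1 px/mm, lift axes
g=np.array([[.07,.11],[.07,-.11],[-.07,-.11],[-.07,.11]]); src=proj(c,O+L.apply(np.c_[g,np.full(4,.12)]))
H=cv2.getPerspectiveTransform(src.astype(np.float32),np.float32([[0,0],[440,0],[440,280],[0,280]]))
w=cv2.warpPerspective(im,H,(440,280)); cv2.imwrite("pics/tray.png",w[:,:,::-1])
v=w.max(2); print("src px",src.round(0).tolist())
for row in cv2.resize(v,(44,28),interpolation=cv2.INTER_AREA): print("".join("#" if x<70 else "+" if x<140 else "-" if x<190 else "." for x in row))
E
```

```text
time: 50.3
ee_pos: [0.5132, -0.0414, 0.1297]
eef_rot: [0.018, 1.0, -0.0, 0.0]
ft_force: [0.2, -0.4, 1.4]
width: 0.043
grip_force: 0.0
time: 51.3
ee_pos: [0.6496, -0.0453, 0.3692]
eef_rot: [0.017, 1.0, 0.001, 0.0]
ft_force: [-0.5, 0.2, -0.4]
width: 0.0565
grip_force: 0.0
src px [[341.0, 145.0], [190.0, 145.0], [184.0, 41.0], [348.0, 40.0]]
......--++++........-++++++++++++++++-......
.......-+++++-.......+--+++++++++++++++-....
.......+#####+.......-------------------....
.......-++++++.....+#####+----+######+--....
...................+#####+----+######+---...
...................---++++----++++++++---...
......................++++----+++++++----...
......................-+++----++++++++----..
.......................++------+++++++----..
.......................++-----+++++++----+..
.......................-++----+++++++----+-.
.......-++----.........-++----+++++++----+..
........................++--+--++++++----+..
...................-++++#+----+######+---+..
.........................---------+------+..
.......+#+++#-.......+++++++-------------+..
.......#####+-.......++++##+-------------+..
.......-------.......++++##+-------------+..
..........................++-------------+..
..........................+---+----------+..
..........................-+-------------+-.
..........................-+-------------+-.
...........................--------------++.
...........................--------------++.
...........................--------------++.
.......++++++-........-------------------++.
......................---...+++++++++++++++.
...........................----------------.
```

```bash
python3 - <<'E'
from h import *
im=cv2.cvtColor(cv2.imread("pics/tray.png"),cv2.COLOR_BGR2GRAY)  # 2 px/mm; col=(110-y)*2,row=(70-x)*2
for n,y in(("B/D",60),("C/F",-2),("E",-58),("bare",30)):
    c=int((110-y)*2); p=im[:,c-4:c+5].mean(1); print(n,"x from +70 step 2mm:",p[::4].round().astype(int).tolist())
for n,x in(("row",50),("row",20),("row",-20),("row",-45)):
    c=int((70-x)*2); p=im[c-3:c+4].mean(0); print(n,x,"y from +110 step 2mm:",p[::4].round().astype(int).tolist())
E
```

```text
B/D x from +70 step 2mm: [84, 86, 216, 238, 55, 51, 53, 54, 49, 84, 233, 234, 232, 231, 232, 232, 232, 232, 232, 233, 233, 233, 233, 233, 233, 234, 234, 237, 238, 64, 127, 254, 247, 246, 245, 248, 246, 120, 68, 64, 61, 62, 61, 55, 185, 242, 236, 236, 236, 236, 236, 236, 236, 237, 236, 237, 237, 237, 237, 237, 237, 237, 248, 145, 57, 111, 245, 243, 197, 198]
C/F x from +70 step 2mm: [106, 128, 124, 121, 147, 150, 148, 118, 32, 27, 29, 30, 28, 12, 132, 133, 133, 133, 131, 170, 204, 202, 201, 235, 232, 231, 237, 238, 237, 238, 237, 238, 247, 39, 99, 252, 247, 246, 107, 38, 72, 68, 69, 68, 62, 226, 244, 239, 239, 240, 240, 240, 240, 241, 240, 240, 240, 240, 240, 240, 240, 240, 241, 246, 146, 64, 218, 247, 215, 200]
E x from +70 step 2mm: [116, 103, 115, 123, 130, 144, 145, 139, 49, 25, 28, 28, 28, 18, 112, 129, 126, 127, 127, 127, 126, 128, 126, 128, 128, 128, 129, 128, 129, 129, 129, 130, 128, 47, 35, 124, 148, 143, 146, 147, 144, 139, 141, 143, 147, 150, 150, 147, 147, 148, 142, 138, 142, 142, 143, 146, 149, 146, 144, 147, 144, 138, 138, 144, 146, 138, 119, 133, 113, 100]
bare x from +
[... 1947 characters left out ...]
 141, 142, 143, 144, 143, 140, 135, 141, 147, 138, 137, 145, 146, 145, 142, 143, 144, 144, 116, 125, 161, 198, 194, 193]
row -45 y from +110 step 2mm: [193, 192, 191, 196, 230, 217, 214, 247, 245, 245, 247, 247, 248, 247, 247, 247, 247, 243, 235, 236, 236, 236, 236, 236, 236, 237, 237, 237, 237, 237, 238, 237, 240, 216, 162, 251, 247, 245, 245, 245, 247, 247, 247, 247, 246, 245, 246, 246, 246, 247, 245, 243, 246, 244, 240, 240, 240, 240, 241, 240, 241, 241, 241, 241, 241, 240, 244, 213, 121, 140, 151, 143, 141, 143, 141, 140, 142, 145, 150, 151, 151, 146, 140, 140, 146, 147, 148, 147, 148, 145, 145, 144, 143, 141, 142, 144, 143, 142, 146, 146, 144, 143, 144, 144, 116, 128, 111, 94, 138, 202]
```

All five sit flat in the rectified tray view: centres about x +27 to +37 or −32, and y +60, 0 and −58 mm. I do a final check for strays on the bench and for the pin's grip, then hand in.

```bash
python3 - <<'E'
from h import *
for n in("side","scene"): print(n);bats(optics.camera(n))
c=optics.camera("wrist")
for P in([.1,-.121,.141],[.1,-.112,.141],[.1,-.1,.141],[.1,-.09,.141],[.1,-.12-.01,.141]):
    u,v=proj(c,O+L.apply(P))[0].round().astype(int); print(P,(u,v),c["pixels"][v,u] if 0<=v<384 else None)
s=r.read_state(); print(s["time"],s["ee_pos"],s["ft_force"])
E
```

```text
side
bat [ 7.09000e-01 -3.14500e-01  3.68000e-02  5.47000e-02  6.56949e+01] px [370. 298.]
scene
[0.1, -0.121, 0.141] (np.int64(181), np.int64(170)) [117 213 247]
[0.1, -0.112, 0.141] (np.int64(188), np.int64(170)) [31 32 32]
[0.1, -0.1, 0.141] (np.int64(196), np.int64(170)) [32 30 34]
[0.1, -0.09, 0.141] (np.int64(203), np.int64(170)) [33 32 35]
[0.1, -0.13, 0.141] (np.int64(175), np.int64(170)) [111 205 240]
51.5 [ 0.64719491 -0.04602771  0.36911244] [-0.45568774  0.12242656  0.65212807]
```

```bash
python3 -c "
from bench import r
print(r.close_job())"
```

```text
the job is handed in; nothing more can be done
None
```

I raised the stage to its top notch, pushed the pin fully home and laid all five batteries flat on the tray; the job was handed in at about 51.5 s and no verdict was returned.

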